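Load the bobbin winder and start it

TASK

Reload the cordless bobbin winder: lift the finished bobbin, wound with red thread, off its spindle and stand it in the wooden tray, and put every empty white bobbin standing on the counter on a spindle of its own, turned so that its keyways line up with the spindle's keys and it slides fully home on its seat. Only then take the orange battery pack from its charger and plug it fully into the winder's socket, and last of all push the start lever right over. Leave the thread spools and the wax tin where they stand.

Things in the scene. Friction and masses are not known exactly. Their poses are not given: they have to be found in the camera images.
- bobbin0_mid (a point): white plastic thread bobbin; the point is on its axis half-way up (30 mm above the underside); z is up the axis, x runs along its two opposite keyways, which red marks on the rim and down the barrel show (a half turn gives the same fit). May be absent
- bobbin1_mid (a point): white plastic thread bobbin; the point is on its axis half-way up (30 mm above the underside); z is up the axis, x runs along its two opposite keyways, which red marks on the rim and down the barrel show (a half turn gives the same fit). May be absent
- bobbin2_mid (a point): white plastic thread bobbin; the point is on its axis half-way up (30 mm above the underside); z is up the axis, x runs along its two opposite keyways, which red marks on the rim and down the barrel show (a half turn gives the same fit). May be absent
- bobbin0: the same bobbin, origin at the centre of its underside: round barrel 40 mm across and 60 mm tall on a base flange 60 mm across and 6 mm thick. The bore runs right through: an 18 mm round hole with two opposite keyways 8.4 mm wide that reach 16 mm from the axis
- bobbin1: the same bobbin, origin at the centre of its underside: round barrel 40 mm across and 60 mm tall on a base flange 60 mm across and 6 mm thick. The bore runs right through: an 18 mm round hole with two opposite keyways 8.4 mm wide that reach 16 mm from the axis
- bobbin2: the same bobbin, origin at the centre of its underside: round barrel 40 mm across and 60 mm tall on a base flange 60 mm across and 6 mm thick. The bore runs right through: an 18 mm round hole with two opposite keyways 8.4 mm wide that reach 16 mm from the axis
- wound_mid (a point): finished bobbin, the same as the white ones in every size but its barrel is wrapped in red thread (about 43 mm across to look at, 40 mm to grip); it starts fully home on the middle spindle. The point is on its axis half-way up, 30 mm above the underside; z up
- wound: the same finished bobbin, origin at the centre of its underside
- tray_in (a point): centre of the inner floor (3 mm above the counter) of a fixed wooden tray, 106 mm square outside, 100 mm inside, walls 20 mm high
- spindle0_top (a point): tip of the left winder spindle; z up, x along its two opposite brass keys. It stands at any angle and is held there by about 0.15 N m of gear friction. With a bobbin fully home, the bobbin's point lies 16 mm below this tip; resting unaligned on the keys it lies about 10 mm above the tip
- spindle1_top (a point): tip of the middle (100 mm from each of the others) winder spindle; z up, x along its two opposite brass keys. It stands at any angle and is held there by about 0.15 N m of gear friction. With a bobbin fully home, the bobbin's point lies 16 mm below this tip; resting unaligned on the keys it lies about 10 mm above the tip
- spindle2_top (a point): tip of the right winder spindle; z up, x along its two opposite brass keys. It stands at any angle and is held there by about 0.15 N m of gear friction. With a bobbin fully home, the bobbin's point lies 16 mm below this tip; resting unaligned on the keys it lies about 10 mm above the tip
- spindle0: the left spindle (the others are alike), origin on its axis at the dark round seat on which a home bobbin's underside rests: an upright steel stub 16 mm in diameter, 46 mm tall above the seat, top 6 mm tapered; its keys (26 mm across both, 6 mm thick, round-topped) fill the lower 26 mm, the plain upper part only centres the bobbin
- winder: green bobbin winder fixed to the counter, a block 94 mm (its x) by 440 mm (its y) and 40 mm high, origin at the centre of its underside; in a row along its y axis it carries, from left (+y) to right: three spindles at y = +165, +65 and -35 mm, whose seats stand 3 mm above the deck; the socket at -125 mm; the start lever at -190 mm
- pack_mid (a point): orange battery pack. Its shell is 30 mm (its x) by 44 mm (its y) by 50 mm tall, the point is the shell's centre, z is up. It starts standing in the charger, plug down in the charger's hole; lift it straight up. It fits the socket either way round
- pack: the same pack, origin at the centre of the plug's end, 39 mm below pack_mid: a black plug 14 mm (x) by 26 mm (y) sticks 14 mm out of the shell's underside, narrowed to 11 by 23 mm over its last 4 mm
- charger: black charger block fixed to the counter, 60 by 84 mm and 24 mm high, origin at the centre of its underside, hole in the middle of its top
- socket (a point): centre of the mouth of the socket in the winder's deck, 40 mm above the counter: a straight hole 16 mm (x) by 28 mm (y) and 16 mm deep, black frame round it; its x and y axes match those of the pack. With the pack fully in, its shell sits on the deck and pack_mid is 25 mm above this point
- start_lever (a joint): start lever: 0 = off, leaning towards the winder's -x (the robot's side); grows to 1.0 rad as its tip is pushed towards the winder's +x, and it stays where it is left
- start_lever_tip (a point): tip of the red start lever, a ball 26 mm across whose centre is 60 mm from the pivot (pivot 62 mm above the counter, axis along the winder's y); 25 mm high grey block under it, 70 mm along x by 50 mm; push the ball with closed fingers
- the_spool_red: wooden spool of red thread, 40 mm across, 60 mm tall, a bystander standing by the winder, origin under its centre
- the_spool_black: wooden spool of dark blue-black thread, 40 mm across, 60 mm tall, a bystander standing by the winder, origin under its centre
- the_wax_tin: round gold-coloured tin, 62 mm across, 25 mm tall, a bystander standing by the winder, origin under its centre
Things that resemble listed ones, but are neither listed nor needed, are in the scene too. Leave any pink or turquoise look-alike of the wound alone.

How it is judged:
By the outcome, as a careful person would: the job done as asked, in the order asked, and still so for the second after the job is handed in, with the robot touching nothing.
Of bobbin0, bobbin1, bobbin2 only 2 to 3 are there at a start; the rules pass over those that are not, and their reading is None.
At some moment in a run one of bobbin0, bobbin1, bobbin2 may be knocked a few centimetres aside while the robot is not near it.
It also fails if it takes over 208 s, if anything falls off the work surface, if the arm or the gripper's body presses on something with over 40 N, if the wrist force passes 120 N, or if a joint passes its speed limit or range.

ROBOT

A 7-joint arm with a two-finger parallel gripper is mounted at the origin on a cart in front of the work surface, level with it; the furniture and walls round the work are solid. World frame = base frame: x ahead of the robot, y to its left, z up, the work surface at z = 0. Lengths are in m, angles in rad, forces in N, time in s.
With the tool pointing down it reaches from about 0.425 to 0.875 m from the base axis. Payload 8.4 kg.
Tool frame: the origin (TCP) lies at the very end of the fingers, on their centre line; the grasp point (between the pads) lies 19 mm behind it; z points along the fingers, y is the line along which they close (so a half turn about z gives the same grasp; the last joint's range is limited). The gripper opens to 85 mm and grips with 20 to 120 N. Pads are 22 mm wide; open, the fingers measure 114 mm over their backs; the gripper's body (76 mm by 85 mm) begins 54 mm behind the grasp point. The pads swing forward as they close: fully open they stand 13 mm farther back than shut.
Start: joints at [1.004, 0.333, 0.04, 1.465, -0.013, 1.343, -0.059], TCP at [0.293, -0.58, 0.197] pointing down, gripper open.
Joint ranges: [-2.58, 2.58], [-0.38, 2.09], [-1.3, 1.39], [0.25, 2.4], [-1.5, 4.64], [0.08, 2.09], [-2.65, 2.65]. Speed limits (rad/s): [2.22, 2.22, 2.79, 2.79, 3.14, 3.14, 3.14].

INTERFACE

Orientations are given as a unit quaternion [x, y, z, w].
In Python, from cell import arm, viewer gives the robot as it stands.
- The arm moves only by the shell command python3 -m inch 'ROWS' [FORCE]. ROWS is JSON, a list of rows, each a list of 7 numbers: the shift along the world's x, y, z in mm, then the turn, a rotation vector about the world's x, y, z in rad, then the gripper command: -1 is shut, 1 is fully open, values between are in proportion. A call has 1 to 5 rows; each row is the pose to reach, as a shift and turn from the pose commanded when the call began; what a row does not reach only later rows make up. A row lasts 1/12 s, in which the tool goes at most 41.7 mm and 7.16 degrees, less where a joint would pass 70% of its speed; a pose out of reach is approached as far as the arm can. A call with a gripper value outside its range is refused whole. The fingers move at their own pace and stop on an object; FORCE is the grip in N (left out, the last holds). Time passes only in rows, so rows that repeat a pose let the fingers close. It gives the time, the measured TCP pose, the force, the opening and the grip force at its end, in the units of the state.
- arm.get_obs(): the state, without advancing time (a new reading comes with each control period).
- viewer.grab_frame(name): name is "scene" or "top" or "wrist"; returns a dict with "color" (384x512x3 uint8, red, green, blue), "fx", "fy", "cx", "cy" (pixels), "dist_coeffs" ([k1, k2, p1, p2, k3] as OpenCV has them; the pictures are not rectified), "rvec" (rotation vector, rad) and "tvec" (3), from world to camera coordinates, as OpenCV has them. Camera axes: x right, y down, z forward; pixel columns grow to the right and rows downward; lengths in m; the calibration is good to about 2 mm. A picture is of the moment at which its call begins. There is no depth.
- arm.job_done(): hands the job in; it is judged then, once.
The state is a dict: "time": time; "joint_pos": joint angles; "joint_velocities": joint speeds; "tau": joint torques, N m; "tcp_pos": TCP position; "ee_rot": TCP orientation; "ft_force": force on the tool from outside, world axes, zero at the start; "wrist_torque": the same for the moment, N m; "gripper_width": opening from 0.0 (shut) to 1.0 (fully open); "grip_force": force on a finger pad.
Only numpy, scipy, OpenCV 4.12 (cv2) and the standard library are available. Lean on these libraries where they do the work, as an engineer would, in place of code of your own. Each camera call takes 0.05 s, during which the arm holds its last target. There are 200 camera calls.

## Working session

There is one attempt and no reset: what is moved stays moved. The work goes in short steps, Python scripts to look and compute and a shell command to move; the robot and the scene stay as the last step left them, time stands still between calls to the robot, and variables do not carry over. Pictures are saved under pics/ and viewed, at most 14 in all, crops included, and the job is handed in when it is done.

```bash
ls; mkdir -p pics
cat > h.py <<'E'
import numpy as np, cv2
from cell import arm, viewer
def grab(name, fn=None, scale=1.5, crop=None):
    f=viewer.grab_frame(name); 
    np.savez('last_%s.npz'%name, **f)
    if fn: save(f,fn,scale,crop)
    return f
def save(f,fn,scale=1.5,crop=None):
    im=f['color'][:,:,::-1]
    if crop: im=im[crop[1]:crop[3],crop[0]:crop[2]]
    cv2.imwrite('pics/'+fn, cv2.resize(im,None,fx=scale,fy=scale,interpolation=cv2.INTER_CUBIC))
def load(name): return dict(np.load('last_%s.npz'%name))
def K(f): return np.array([[f['fx'],0,f['cx']],[0,f['fy'],f['cy']],[0,0,1]],float)
def ray(f,uv):
    p=cv2.undistortPoints(np.array(uv,float).reshape(-1,1,2),K(f),np.array(f['dist_coeffs'],float)).reshape(-1,2)
    R=cv2.Rodrigues(np.array(f['rvec'],float))[0]; t=np.array(f['tvec'],float).ravel()
    return -R.T@t, np.c_[p,np.ones(len(p))]@R
def at(f,uv,z):
    c,d=ray(f,uv); return c+d*((z-c[2])/d[:,2])[:,None]
def proj(f,X):
    return cv2.projectPoints(np.array(X,float).reshape(-1,1,3),np.array(f['rvec'],float),np.array(f['tvec'],float),K(f),np.array(f['dist_coeffs'],float))[0].reshape(-1,2)
E
python3 - <<'E'
from h import *
grab('top','top0.png',1.56); grab('scene','scene0.png',1.56)
o=arm.get_obs(); print(o['time'],o['tcp_pos'],o['ee_rot'],o['gripper_width'])
np.set_printoptions(precision=3,suppress=True)
for n in('top','scene'):
    f=load(n); print(ray(f,[[256,192]]),f['dist_coeffs'],f['fx'])
E
```

```text
pics
0.1 [ 0.29288297 -0.57976546  0.19621625] [ 9.72772018e-01  2.31762998e-01 -1.96860202e-04 -6.89553812e-04] 1.0012924621090569
(array([0.275, 0.043, 1.425]), array([[ 0.179,  0.   , -0.984]])) [-0.072  0.     0.     0.     0.   ] 398.32975984803016
(array([0.089, 0.727, 1.084]), array([[ 0.348, -0.544, -0.763]])) [-0.124  0.     0.     0.     0.   ] 394.68192983503155
```

View pics/top0.png

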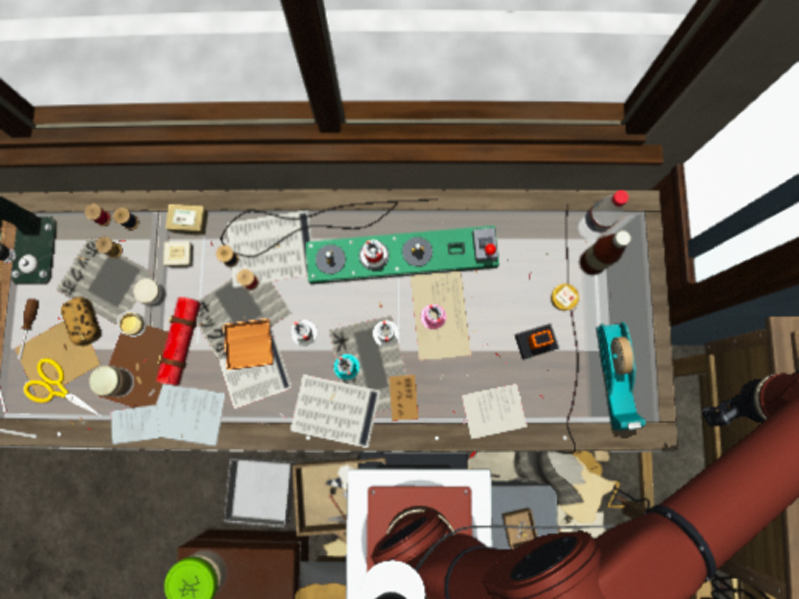

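View pics/scene0.png

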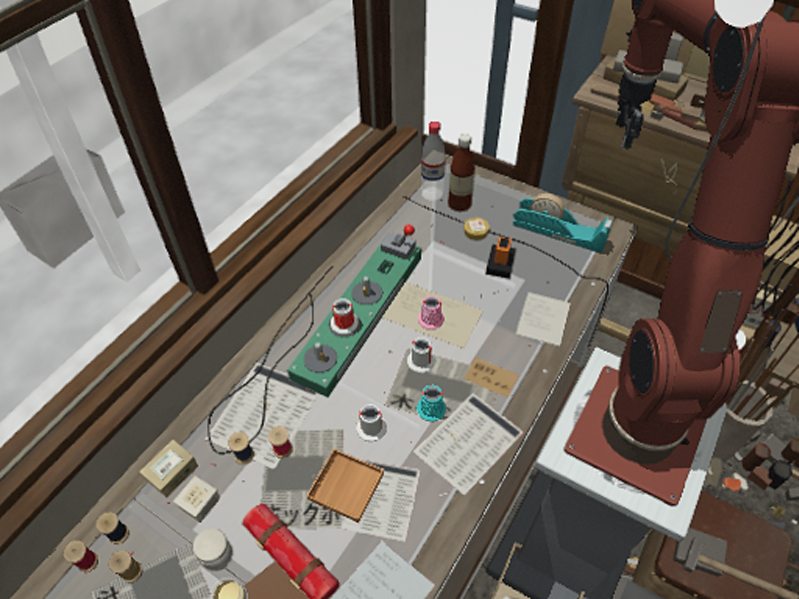

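The top view shows two white bobbins at about (303,331) and (385,330), the wound one at (373,254) on the middle spindle and the tray at (249,345). The pack is at (541,341), the socket at (456,248) and the lever at (490,248). Pink and turquoise look-alikes stand at (433,317) and (347,366).

```bash
python3 - <<'E'
from h import *
np.set_printoptions(precision=4,suppress=True)
f=load('top'); s=1.5605
im=f['color']
def p(n,u,v,z): print(n,at(f,[[u/s,v/s]],z)[0])
p('b_left top',303,328,.06);p('b_right top',386,328,.06);p('wound top',373,250,.103)
p('sp0',331,254,.089);p('sp2',417,249,.089);p('socket',456,248,.04);p('lever',490,249,.11)
for q in[(226,323),(270,319),(276,364),(229,369)]:p('tray',*q,.02)
p('pack top',542,338,.08); p('charger',537,341,.024)
for q in [(307,243),(496,228),(498,264),(309,282)]: p('winder corner',*q,.04)
c=im[110:260,140:400,::-1]
cv2.imwrite('pics/topc.png',cv2.resize(c,None,fx=3.05,fy=3.05,interpolation=cv2.INTER_CUBIC))
E
python3 -m inch '[[0,0,40,0,0,0,1],[0,0,80,0,0,0,1]]' 60
```

```text
b_left top [0.4591 0.2577 0.06  ]
b_right top [0.4597 0.0734 0.06  ]
wound top [0.6264 0.1021 0.103 ]
sp0 [0.6208 0.1959 0.089 ]
sp2 [0.6326 0.0052 0.089 ]
socket [ 0.6483 -0.086   0.04  ]
lever [ 0.6275 -0.1538  0.11  ]
tray [0.4753 0.4423 0.02  ]
tray [0.485  0.3407 0.02  ]
tray [0.382  0.3231 0.02  ]
tray [0.3699 0.4302 0.02  ]
pack top [ 0.4357 -0.2674  0.08  ]
charger [ 0.4355 -0.2687  0.024 ]
winder corner [0.6596 0.2576 0.04  ]
winder corner [ 0.6965 -0.1795  0.04  ]
winder corner [ 0.6108 -0.1818  0.04  ]
winder corner [0.5676 0.2503 0.04  ]
time: 0.27
tcp_pos: [0.2922, -0.5785, 0.2748]
ee_rot: [0.973, 0.232, -0.001, -0.003]
ft_force: [-0.4, -0.6, 1.0]
gripper_width: 1.001
grip_force: 0.0
```

View pics/topc.png

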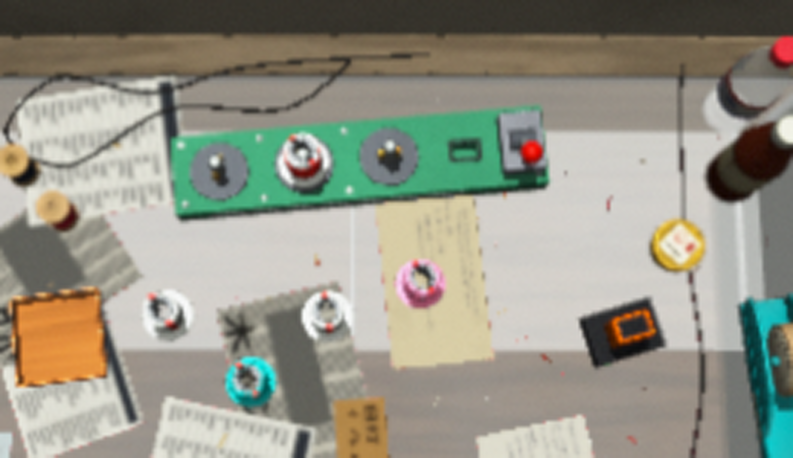

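```bash
python3 -m inch '[[143,312,0,0,0,-0.468,1],[143,312,0,0,0,-0.468,1],[143,312,0,0,0,-0.468,1],[143,312,0,0,0,-0.468,1],[143,312,0,0,0,-0.468,1]]' >/dev/null
python3 -m inch '[[60,140,0,0,0,0,1],[60,140,0,0,0,0,1],[60,140,0,0,0,0,1],[60,140,0,0,0,0,1],[60,140,0,0,0,0,1]]'
python3 - <<'E'
from h import *
grab('wrist','w1.png',1.56)
E
```

```text
time: 1.1
tcp_pos: [0.4417, -0.2463, 0.2771]
ee_rot: [1.0, 0.005, 0.0, -0.001]
ft_force: [-1.1, -0.1, 0.6]
gripper_width: 1.0
grip_force: 0.0
```

View pics/w1.png

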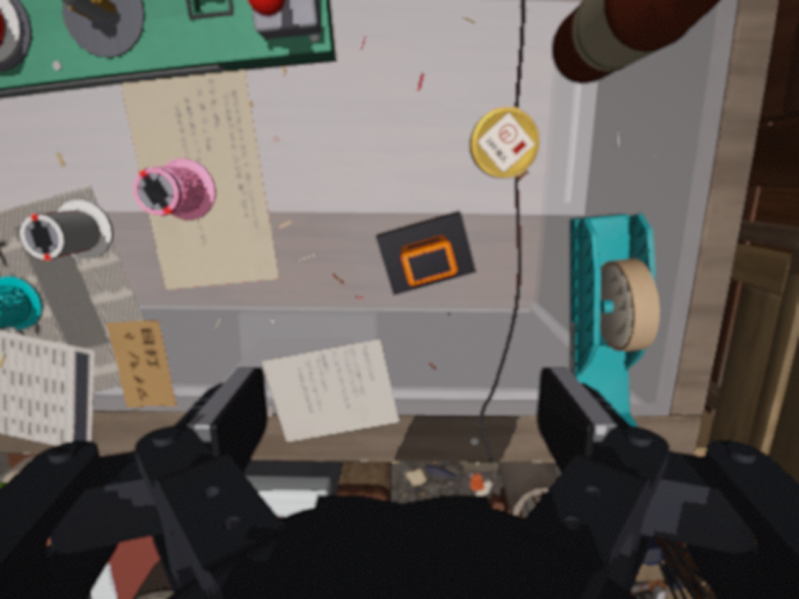

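Wrist view: pack top face centre at about (430,268) and its charger below, wax tin at (505,143), a white bobbin at (42,238), and pink at (155,190).

```bash
cp last_wrist.npz last_pack.npz
python3 - <<'E'
from h import *
np.set_printoptions(precision=4,suppress=True)
f=load('pack');s=1.5605
q=np.array([(402,264),(451,249),(459,272),(409,287)])/s
P=at(f,q,.074);print(ray(f,[[256,192]]),P,P.mean(0),np.linalg.norm(P-np.roll(P,-1,0),axis=1),np.degrees([np.arctan2(*(P[1]-P[0])[1::-1]),np.arctan2(*(P[2]-P[1])[1::-1])]))
E
python3 -m inch '[[60,350,0,0,0,0,0.5],[60,350,0,0,0,0,0.5],[60,350,0,0,0,0,0.5],[60,350,0,0,0,0,0.5],[60,350,0,0,0,0,0.5]]' >/dev/null
python3 -m inch '[[32,142,-30,0,0,0.092,0.5],[32,142,-30,0,0,0.092,0.5],[32,142,-30,0,0,0.092,0.5],[32,142,-30,0,0,0.092,0.5],[32,142,-30,0,0,0.092,0.5]]'
python3 - <<'E'
from h import *
grab('wrist','w2.png',1.56)
E
cp last_wrist.npz last_sp.npz
```

```text
(array([ 0.5076, -0.2463,  0.4545]), array([[-0.2596,  0.0038, -0.9657]])) [[ 0.4367 -0.2467  0.074 ]
 [ 0.45   -0.2879  0.074 ]
 [ 0.4303 -0.2955  0.074 ]
 [ 0.4167 -0.2529  0.074 ]] [ 0.4334 -0.2707  0.074 ] [0.0433 0.0211 0.0447 0.021 ] [ -72.1919 -158.9937]
time: 1.98
tcp_pos: [0.5057, 0.0991, 0.2456]
ee_rot: [0.999, 0.049, -0.001, -0.001]
ft_force: [-0.5, -0.4, -0.0]
gripper_width: 0.752
grip_force: 0.0
```

View pics/w2.png

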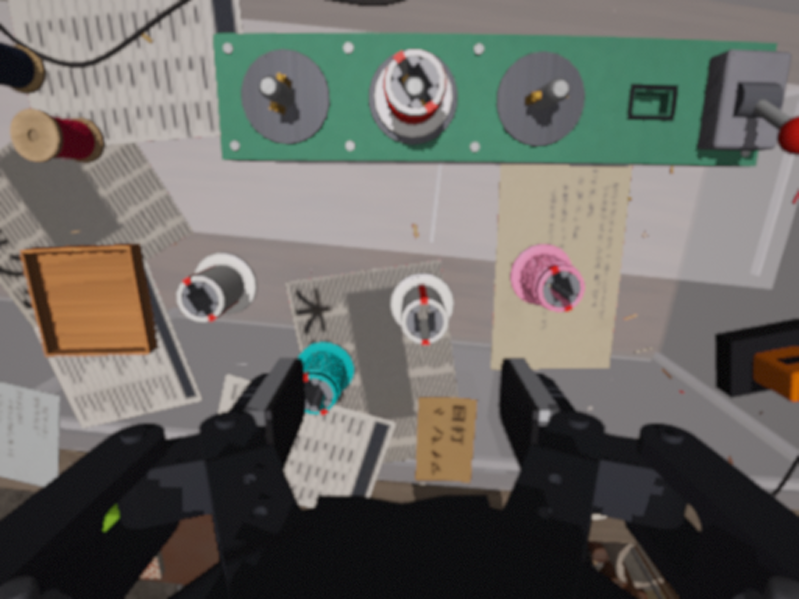

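Run:
```python
from h import *
f=load('sp');im=f['color'][:,:,::-1]
def c(u,v,r=28):
    u=int(u/1.5605);v=int(v/1.5605); x0,y0=u-r,max(v-r,0)
    print(x0,y0); return cv2.resize(im[y0:y0+2*r,x0:x0+2*r],(266,266),interpolation=cv2.INTER_CUBIC)
t=[c(285,97),c(414,95),c(542,97),c(212,290),c(424,308),c(655,105)]
cv2.imwrite('pics/m1.png',np.vstack([np.hstack(t[:3]),np.hstack(t[3:])]))
```

```text
154 34
237 32
319 34
107 157
243 169
391 39
```

View pics/m1.png

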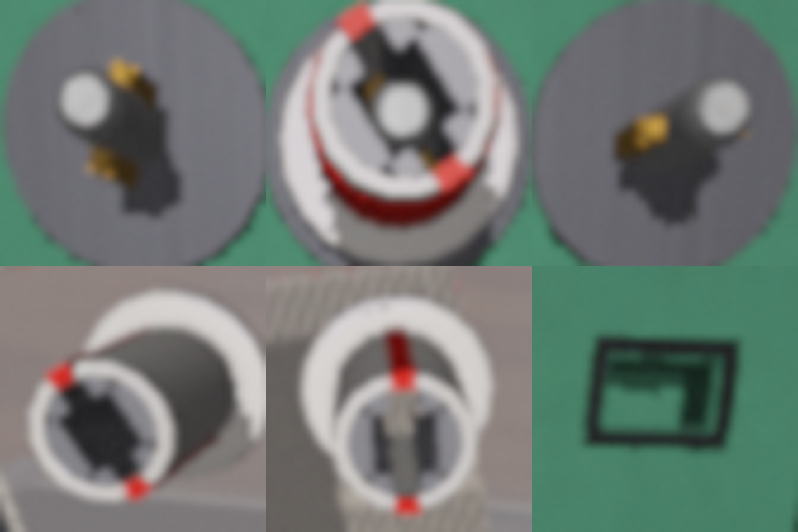

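Montage: keys of spindle 0 at (123,75) and (103,165). The wound one's rim marks are at (356,18) and (453,174), the left bobbin's at (62,376) and (136,488), and the right one's at (404,378) and (406,507).

```bash
cat >> h.py <<'E'
def mp(f,x0,y0,pts,z,k=4.75):
    return at(f,[[x0+(a+.5)/k-.5,y0+(b+.5)/k-.5] for a,b in pts],z)
def ang(P): d=P[1]-P[0]; return np.degrees(np.arctan2(d[1],d[0]))%180
E
python3 - <<'E'
from h import *
np.set_printoptions(precision=4,suppress=True)
f=load('sp')
for n,a in dict(L=(107,157,[(62,110),(136,222)],.06),R=(243,169,[(138,112),(140,241)],.06),W=(237,32,[(90,18),(187,174)],.103),
 s0k=(154,34,[(123,75),(103,165)],.069),s2k=(319,34,[(108,133),(216,133)],.067),
 sock=(391,39,[(66,78),(200,172)],.04),sock2=(391,39,[(202,80),(58,174)],.04)).items():
    P=mp(f,*a); print(n,P[:,:2].ravel(),'mid',P.mean(0)[:2],'len',np.linalg.norm(P[1]-P[0]),'ang',ang(P))
print('s0tip',mp(f,154,34,[(85,99)],.089),'s2tip',mp(f,319,34,[(192,107)],.089),'s1tip',mp(f,237,32,[(136,110)],.089))
print('seats',mp(f,154,34,[(135,130)],.043),mp(f,319,34,[(133,130)],.043))
s=1.5605
q=np.array([(218,40),(776,43),(758,167),(223,161)])/s; P=at(f,q,.04); print(P,P.mean(0))
q=np.array([(23,248),(138,243),(154,356),(46,355)])/s; P=at(f,q,.02); print('tray',P.mean(0),np.linalg.norm(P-np.roll(P,-1,0),axis=1))
E
```

```text
L [0.4725 0.2743 0.4425 0.2544] mid [0.4575 0.2644] len 0.0360255912336424 ang 33.558416021423824
R [0.4752 0.0775 0.4382 0.0728] mid [0.4567 0.0752] len 0.03736332926686814 ang 7.210123659300706
W [0.6473 0.1147 0.6184 0.0908] mid [0.6328 0.1028] len 0.03748328623036622 ang 39.58622642362204
s0k [0.6329 0.1996 0.6124 0.2036] mid [0.6227 0.2016] len 0.020936285104763034 ang 168.81355927458745
s2k [ 0.6384  0.0158  0.6412 -0.0102] mid [0.6398 0.0028] len 0.026134961714159112 ang 96.1849288110687
sock [ 0.6595 -0.0674  0.641  -0.108 ] mid [ 0.6502 -0.0877] len 0.044658739119925024 ang 65.48047008600251
sock2 [ 0.6632 -0.1032  0.6362 -0.0703] mid [ 0.6497 -0.0868] len 0.042653381456576725 ang 129.3685842256311
s0tip [[0.6237 0.2026 0.089 ]] s2tip [[0.6417 0.0033 0.089 ]] s1tip [[0.6327 0.1031 0.089 ]]
seats [[0.6246 0.2029 0.043 ]] [[0.6442 0.0035 0.043 ]]
[[ 0.6605  0.2563  0.04  ]
 [ 0.7045 -0.1762  0.04  ]
 [ 0.6107 -0.1877  0.04  ]
 [ 0.5704  0.2517  0.04  ]] [0.6365 0.036  0.04  ]
tray [0.4315 0.3862 0.02  ] [0.1099 0.1093 0.1087 0.1052]
```

```bash
python3 -m inch '[[127,4,-95,0,0,0,0.5],[127,4,-95,0,0,0,0.5],[127,4,-95,0,0,0,0.5],[127,4,-95,0,0,0,0.5],[127,4,-95,0,0,0,0.5]]'
python3 -m inch '[[0,0,-30,0,0,0,0.5],[0,0,-60,0,0,0,0.5],[0,0,-85,0,0,0,0.5],[0,0,-95,0,0,0,0.5],[0,0,-95,0,0,0,0.5]]'
python3 -m inch '[[0,0,0,0,0,0,-0.3],[0,0,0,0,0,0,-0.3],[0,0,0,0,0,0,-0.3],[0,0,0,0,0,0,-0.3],[0,0,0,0,0,0,-0.3]]' 50
```

```text
time: 2.45
tcp_pos: [0.6345, 0.0938, 0.1447]
ee_rot: [0.999, 0.044, -0.004, 0.001]
ft_force: [-1.1, -1.1, -1.9]
gripper_width: 0.751
grip_force: 0.0
time: 2.87
tcp_pos: [0.6315, 0.0958, 0.0546]
ee_rot: [0.999, 0.045, -0.002, 0.001]
ft_force: [-1.1, 1.1, 0.0]
gripper_width: 0.753
grip_force: 0.0
time: 3.28
tcp_pos: [0.6342, 0.102, 0.0604]
ee_rot: [0.999, 0.047, 0.002, -0.002]
ft_force: [-2.1, 8.4, 4.9]
gripper_width: 0.436
grip_force: 49.5
```

```bash
python3 -m inch '[[0,0,25,0,0,0,-0.3],[0,0,50,0,0,0,-0.3],[0,0,75,0,0,0,-0.3],[0,0,90,0,0,0,-0.3],[0,0,90,0,0,0,-0.3]]'
python3 -m inch '[[0,0,0,0,0,0,-0.3],[0,0,0,0,0,0,-0.3],[0,0,0,0,0,0,-0.3]]'
```

```text
time: 3.7
tcp_pos: [0.636, 0.0989, 0.1536]
ee_rot: [0.999, 0.046, 0.005, -0.0]
ft_force: [-0.7, 0.6, 0.0]
gripper_width: 0.435
grip_force: 51.2
time: 3.95
tcp_pos: [0.6325, 0.0979, 0.1462]
ee_rot: [0.999, 0.046, -0.001, 0.0]
ft_force: [0.0, -0.2, -0.9]
gripper_width: 0.438
grip_force: 51.2
```

```bash
python3 -m inch '[[-201,288,0,0,0,0,-0.3],[-201,288,0,0,0,0,-0.3],[-201,288,0,0,0,0,-0.3],[-201,288,0,0,0,0,-0.3],[-201,288,0,0,0,0,-0.3]]' >/dev/null
python3 -m inch '[[-85,123,0,0,0,0,-0.3],[-85,123,0,0,0,0,-0.3],[-85,123,0,0,0,0,-0.3],[-85,123,0,0,0,0,-0.3],[-85,123,0,0,0,0,-0.3]]'
python3 -m inch '[[0,0,-30,0,0,0,-0.3],[0,0,-60,0,0,0,-0.3],[0,0,-60,0,0,0,-0.3],[0,0,-60,0,0,0,-0.3],[0,0,-60,0,0,0,-0.3]]'
python3 - <<'E'
from h import *
f=grab('wrist'); save(f,'w3.png',1.5)
E
```

```text
time: 4.78
tcp_pos: [0.4231, 0.3977, 0.1466]
ee_rot: [0.999, 0.05, -0.001, -0.001]
ft_force: [-1.0, -0.8, -0.5]
gripper_width: 0.435
grip_force: 51.2
time: 5.2
tcp_pos: [0.4292, 0.3923, 0.088]
ee_rot: [0.999, 0.046, 0.0, -0.0]
ft_force: [0.7, 0.2, -1.7]
gripper_width: 0.436
grip_force: 51.2
```

View pics/w3.png

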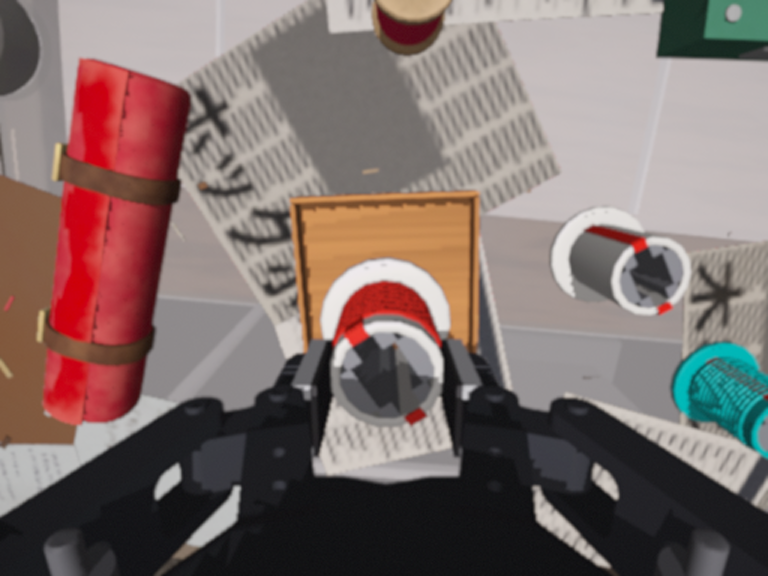

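The wound bobbin hangs upright in the fingers at (387,370), over the tray (300-480, 195-350). I'll lower it.

```bash
python3 -m inch '[[2,-6,-30,0,0,0,-0.3],[2,-6,-50,0,0,0,-0.3],[2,-6,-58,0,0,0,-0.3],[2,-6,-64,0,0,0,-0.3],[2,-6,-64,0,0,0,-0.3]]'
python3 -m inch '[[0,0,-3,0,0,0,-0.3],[0,0,-5,0,0,0,-0.3],[0,0,-5,0,0,0,-0.3]]'
```

```text
time: 5.67
tcp_pos: [0.431, 0.3864, 0.0233]
ee_rot: [0.999, 0.046, -0.0, -0.0]
ft_force: [-0.0, -0.5, -0.8]
gripper_width: 0.434
grip_force: 51.2
time: 5.92
tcp_pos: [0.4317, 0.3876, 0.0202]
ee_rot: [0.999, 0.046, 0.001, -0.001]
ft_force: [-2.5, -1.0, 8.1]
gripper_width: 0.437
grip_force: 52.1
```

```bash
python3 - <<'E'
from h import *
np.set_printoptions(precision=4,suppress=True)
f=load('wrist'); P=at(f,np.array([(641,243),(664,308)])/1.5,.06); print(P,P.mean(0),ang(P)); print(arm.get_obs()['joint_pos'])
E
python3 -m inch '[[0,0,0,0,0,0,0.25],[0,0,0,0,0,0,0.25],[0,0,0,0,0,0,0.25]]'
python3 -m inch '[[0,0,40,0,0,0,0.25],[0,0,80,0,0,0,0.25],[0,0,100,0,0,0,0.25],[0,0,100,0,0,0,0.4]]'
python3 -m inch '[[-10,-70,60,0,0,0.3,0.5],[-10,-100,60,0,0,0.3,0.5],[-10,-100,60,0,0,0.3,0.5],[-10,-100,60,0,0,0.3,0.5],[-10,-100,60,0,0,0.3,0.5]]'
python3 - <<'E'
from h import *
f=grab('wrist'); save(f,'w4.png',1.5)
E
```

```text
[[0.4734 0.273  0.06  ]
 [0.4423 0.2532 0.06  ]] [0.4579 0.2631 0.06  ] 32.445832439513794
[-0.2739  0.4277 -0.6489  1.8041  0.3018  1.0072 -2.5206]
time: 6.17
tcp_pos: [0.4312, 0.3864, 0.0186]
ee_rot: [0.999, 0.046, 0.0, -0.0]
ft_force: [0.5, -0.6, 0.6]
gripper_width: 0.627
grip_force: 0.0
time: 6.5
tcp_pos: [0.4329, 0.3886, 0.1236]
ee_rot: [0.999, 0.046, 0.003, -0.002]
ft_force: [0.9, 0.5, 0.0]
gripper_width: 0.699
grip_force: 0.0
time: 6.92
tcp_pos: [0.4221, 0.2841, 0.1789]
ee_rot: [0.981, 0.193, 0.001, 0.0]
ft_force: [0.3, -0.2, -0.2]
gripper_width: 0.753
grip_force: 0.0
```

View pics/w4.png

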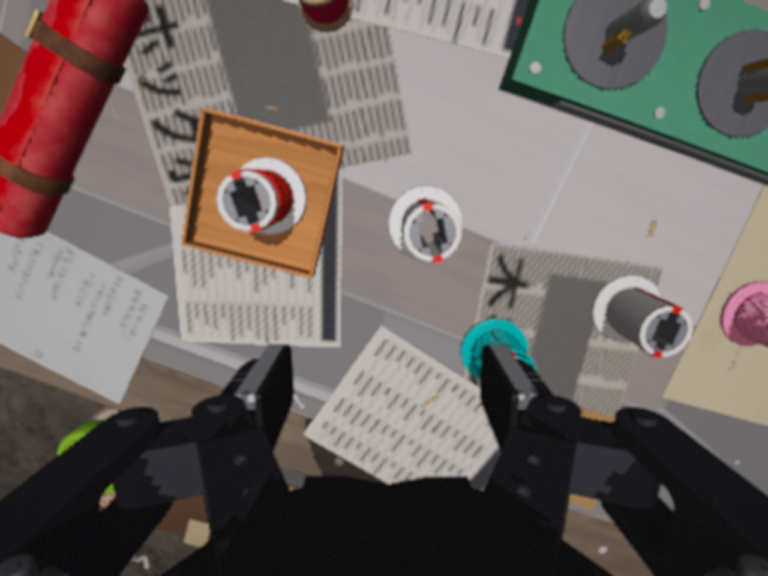

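The wound bobbin stands in the tray at (255,195). The left bobbin is at (432,230) with marks at (427,206) and (437,259).

Run:
```python
from h import *
np.set_printoptions(precision=4,suppress=True)
f=load('wrist'); P=at(f,np.array([(427,206),(437,259)])/1.5,.06); print(P.mean(0),ang(P)); 
P=at(f,np.array([(676,311),(657,354)])/1.5,.06); print('R',P.mean(0),ang(P)); o=arm.get_obs();print(o['joint_pos'],o['tcp_pos'])
```

```text
[0.4575 0.2639 0.06  ] 34.31859874002217
R [0.456  0.0742 0.06  ] 7.817432915972688
[-0.0052  0.1107 -0.7177  1.7992  0.0773  1.2589 -1.9254] [0.4213 0.2855 0.1782]
```

```bash
python3 -m inch '[[36,-21,-40,0,0,0.48,0.5],[36,-21,-78,0,0,0.48,0.5],[36,-21,-78,0,0,0.48,0.5],[36,-21,-78,0,0,0.48,0.5],[36,-21,-78,0,0,0.48,0.5]]'
python3 -m inch '[[0,0,-30,0,0,0,0.5],[0,0,-60,0,0,0,0.5],[0,0,-82,0,0,0,0.5],[0,0,-82,0,0,0,0.5],[0,0,-82,0,0,0,0.5]]'
python3 -m inch '[[0,0,0,0,0,0,-0.3],[0,0,0,0,0,0,-0.3],[0,0,0,0,0,0,-0.3],[0,0,0,0,0,0,-0.3],[0,0,0,0,0,0,-0.3]]' 40
```

```text
time: 7.38
tcp_pos: [0.4554, 0.2661, 0.0979]
ee_rot: [0.905, 0.425, -0.002, -0.001]
ft_force: [0.2, 1.3, 0.7]
gripper_width: 0.748
grip_force: 0.0
time: 7.8
tcp_pos: [0.4557, 0.2661, 0.0176]
ee_rot: [0.907, 0.422, -0.001, -0.001]
ft_force: [0.0, 0.2, 1.4]
gripper_width: 0.752
grip_force: 0.0
time: 8.22
tcp_pos: [0.4581, 0.2662, 0.02]
ee_rot: [0.907, 0.422, 0.002, -0.0]
ft_force: [-0.2, 0.7, 5.8]
gripper_width: 0.437
grip_force: 39.5
```

```bash
python3 -m inch '[[0,0,40,0,0,0,-0.3],[0,0,80,0,0,0,-0.3],[0,0,120,0,0,0,-0.3],[0,0,145,0,0,0,-0.3],[0,0,145,0,0,0,-0.3]]'
python3 -m inch '[[87,-55,0,0,0,-0.6,-0.3],[87,-55,0,0,0,-0.6,-0.3],[87,-55,0,0,0,-0.6,-0.3],[87,-55,0,0,0,-0.6,-0.3],[87,-55,0,0,0,-0.6,-0.3]]' >/dev/null
python3 -m inch '[[0,0,0,0,0,-0.18,-0.3],[0,0,0,0,0,-0.18,-0.3],[0,0,0,0,0,-0.18,-0.3],[0,0,0,0,0,-0.18,-0.3],[0,0,0,0,0,-0.18,-0.3]]'
python3 - <<'E'
from h import *
f=grab('wrist'); im=f['color'][:,:,::-1]
np.set_printoptions(precision=4,suppress=True)
print(proj(f,[[.6237,.2026,.089],[.6327,.103,.089],[.545,.21,.2]]),arm.get_obs()['joint_pos'])
cv2.imwrite('pics/w5.png',cv2.resize(im[0:300,112:512],None,fx=2,fy=2,interpolation=cv2.INTER_CUBIC))
E
cp last_wrist.npz last_s0.npz
```

```text
time: 8.63
tcp_pos: [0.4596, 0.2673, 0.1699]
ee_rot: [0.907, 0.422, 0.005, 0.0]
ft_force: [-0.0, -0.1, -0.5]
gripper_width: 0.435
grip_force: 40.9
time: 9.47
tcp_pos: [0.5438, 0.2102, 0.1632]
ee_rot: [0.999, 0.047, 0.0, -0.0]
ft_force: [-0.5, 0.3, -0.9]
gripper_width: 0.431
grip_force: 40.9
[[275.0265  97.9603]
 [394.7     99.2153]
 [257.1415 241.6093]] [ 0.0459  0.2714 -0.5821  1.6544  0.1554  1.2622 -2.0439]
```

View pics/w5.png

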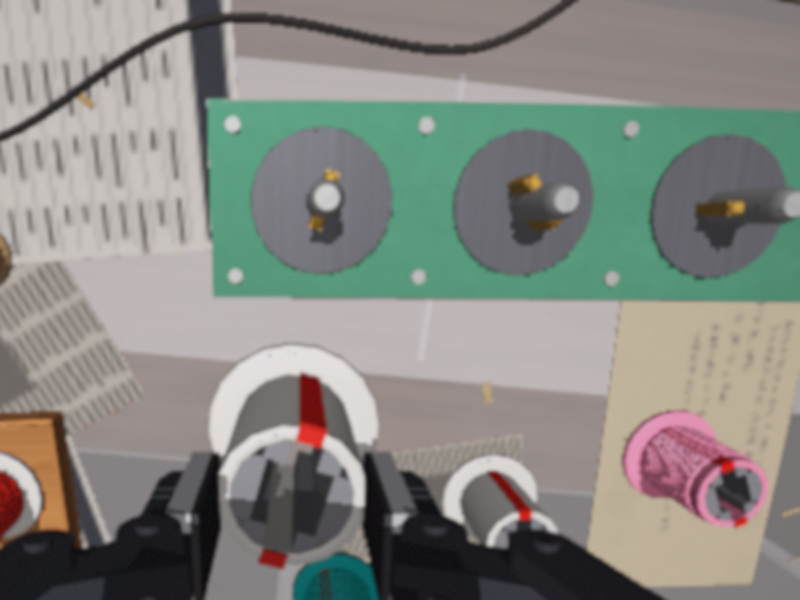

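Run:
```python
from h import *
np.set_printoptions(precision=4,suppress=True)
f=load('s0')
q=lambda pts,z: at(f,[[112+a/2-.25,b/2-.25] for a,b in pts],z)
for n,p,z in [('s0',[(332,175),(317,224)],.068),('held',[(312,435),(273,559)],.206),('s1',[(527,184),(546,225)],.068)]:
    P=q(p,z); print(n,P.mean(0),np.linalg.norm(P[1]-P[0]),ang(P))
print(q([(326,197),(566,199)],.089), q([(322,199),(524,201)],.043))
```

```text
s0 [0.6234 0.2023 0.068 ] 0.02210468166781054 168.42329629145019
held [0.5436 0.2096 0.206 ] 0.03582069831693366 169.39837181687898
s1 [0.6308 0.1064 0.068 ] 0.02063700851940465 35.940681440000986
[[0.6234 0.2028 0.089 ]
 [0.6327 0.103  0.089 ]] [[0.6249 0.2022 0.043 ]
 [0.6338 0.103  0.043 ]]
```

Spindle 0 keys are at 168.4° and the held bobbin at 169.4°, so they are aligned.

```bash
python3 -m inch '[[40,-4,0,0,0,0,-0.3],[80,-7,0,0,0,0,-0.3],[80,-7,-20,0,0,0,-0.3],[80,-7,-40,0,0,0,-0.3],[80,-7,-40,0,0,0,-0.3]]' >/dev/null
python3 -m inch '[[0,0,0,0,0,0,-0.3],[0,0,0,0,0,0,-0.3],[0,0,0,0,0,0,-0.3]]'
```

```text
time: 10.18
tcp_pos: [0.6244, 0.2036, 0.1248]
ee_rot: [0.999, 0.046, 0.001, -0.0]
ft_force: [-0.2, 0.4, -0.7]
gripper_width: 0.433
grip_force: 40.9
```

```bash
python3 -m inch '[[-1,-1,-10,0,0,0,-0.3],[-1,-1,-20,0,0,0,-0.3],[-1,-1,-28,0,0,0,-0.3],[-1,-1,-28,0,0,0,-0.3]]'
python3 -m inch '[[0,0,-10,0,0,0,-0.3],[0,0,-20,0,0,0,-0.3],[0,0,-30,0,0,0,-0.3],[0,0,-38,0,0,0,-0.3],[0,0,-38,0,0,0,-0.3]]'
```

```text
time: 10.52
tcp_pos: [0.6218, 0.2025, 0.0929]
ee_rot: [0.999, 0.046, -0.001, -0.0]
ft_force: [1.4, 2.8, -2.7]
gripper_width: 0.435
grip_force: 40.7
time: 10.93
tcp_pos: [0.6265, 0.2025, 0.0595]
ee_rot: [0.999, 0.045, 0.004, -0.0]
ft_force: [5.2, 1.2, 13.5]
gripper_width: 0.436
grip_force: 53.0
```

```bash
python3 -m inch '[[0,0,-1,0,0,0,-0.3],[0,0,-1,0,0,0,-0.3],[0,0,0,0,0,0,0.25],[0,0,0,0,0,0,0.4],[0,0,0,0,0,0,0.4]]'
python3 -m inch '[[0,0,40,0,0,0,0.4],[0,0,80,0,0,0,0.4],[0,0,120,0,0,0,0.4],[0,0,150,0,0,0,0.4],[0,0,150,0,0,0,0.5]]'
python3 -m inch '[[-150,-70,0,0,0,0.3,0.5],[-150,-70,0,0,0,0.3,0.5],[-150,-70,0,0,0,0.3,0.5],[-150,-70,0,0,0,0.3,0.5],[-150,-70,0,0,0,0.3,0.5]]'
python3 - <<'E'
from h import *
f=grab('wrist'); save(f,'w6.png',1.56)
E
```

```text
time: 11.35
tcp_pos: [0.6223, 0.2014, 0.056]
ee_rot: [0.999, 0.046, -0.001, 0.0]
ft_force: [-0.2, -0.3, -0.2]
gripper_width: 0.7
grip_force: 0.0
time: 11.77
tcp_pos: [0.6252, 0.2033, 0.2137]
ee_rot: [0.999, 0.046, 0.004, -0.001]
ft_force: [0.9, 0.3, 0.3]
gripper_width: 0.752
grip_force: 0.0
time: 12.18
tcp_pos: [0.4663, 0.1284, 0.2051]
ee_rot: [0.981, 0.194, -0.003, 0.002]
ft_force: [0.8, 0.2, -0.1]
gripper_width: 0.748
grip_force: 0.0
```

View pics/w6.png

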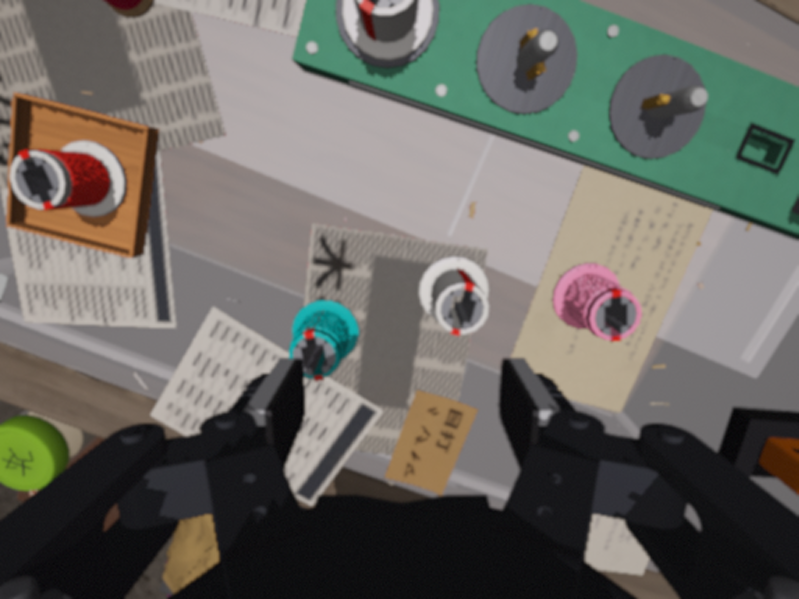

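The bobbin on spindle 0 sits home. The right bobbin's marks are at (469,287) and (457,331), and the free spindle 1 is at (547,42).

```bash
python3 - <<'E'
from h import *
np.set_printoptions(precision=4,suppress=True)
f=load('wrist'); P=at(f,np.array([(469,287),(457,331)])/1.56,.06); print(P.mean(0),ang(P))
P=at(f,np.array([(531,38),(541,71)])/1.56,.068); print('s1',P.mean(0),ang(P))
o=arm.get_obs();print(o['tcp_pos'])
E
python3 -m inch '[[0,0,0,0,0,0,0.5],[0,0,0,0,0,0,0.5]]'
```

```text
[0.4567 0.0741 0.06  ] 9.650443522150027
s1 [0.6297 0.1023 0.068 ] 44.10617458549521
[0.4697 0.1296 0.2061]
time: 12.4
tcp_pos: [0.4736, 0.1323, 0.2069]
ee_rot: [0.981, 0.195, 0.0, -0.0]
ft_force: [0.1, 0.2, 0.4]
gripper_width: 0.752
grip_force: 0.0
```

```bash
python3 -m inch '[[-17,-57,-30,0,0,0,0.5],[-17,-57,-60,0,0,0,0.5],[-17,-57,-100,0,0,0,0.5],[-17,-57,-110,0,0,0,0.5],[-17,-57,-110,0,0,0,0.5]]'
python3 -m inch '[[0,0,-30,0,0,0,0.5],[0,0,-60,0,0,0,0.5],[0,0,-79,0,0,0,0.5],[0,0,-79,0,0,0,0.5],[0,0,-79,0,0,0,0.5]]'
python3 -m inch '[[0,0,0,0,0,0,-0.3],[0,0,0,0,0,0,-0.3],[0,0,0,0,0,0,-0.3],[0,0,0,0,0,0,-0.3],[0,0,0,0,0,0,-0.3]]' 40
```

```text
time: 12.82
tcp_pos: [0.4539, 0.0749, 0.0931]
ee_rot: [0.981, 0.195, -0.003, -0.001]
ft_force: [-0.7, -0.1, 0.0]
gripper_width: 0.748
grip_force: 0.0
time: 13.23
tcp_pos: [0.4565, 0.0762, 0.0185]
ee_rot: [0.981, 0.195, -0.0, -0.001]
ft_force: [0.6, -0.2, 1.6]
gripper_width: 0.752
grip_force: 0.0
time: 13.65
tcp_pos: [0.4577, 0.0758, 0.0201]
ee_rot: [0.981, 0.195, 0.002, 0.0]
ft_force: [-0.4, 2.1, 5.4]
gripper_width: 0.437
grip_force: 39.3
```

```bash
python3 -m inch '[[0,0,40,0,0,0,-0.3],[0,0,80,0,0,0,-0.3],[0,0,120,0,0,0,-0.3],[0,0,145,0,0,0,-0.3],[0,0,145,0,0,0,-0.3]]' >/dev/null
python3 -m inch '[[95,35,0,0,0,0.55,-0.3],[95,35,0,0,0,0.55,-0.3],[95,35,0,0,0,0.55,-0.3],[95,35,0,0,0,0.55,-0.3],[95,35,0,0,0,0.55,-0.3]]' >/dev/null
python3 -m inch '[[0,0,0,0,0,0,-0.3],[0,0,0,0,0,0,-0.3],[0,0,0,0,0,0,-0.3]]'
python3 - <<'E'
from h import *
f=grab('wrist'); im=f['color'][:,:,::-1]
np.set_printoptions(precision=4,suppress=True)
print(proj(f,[[.6327,.103,.089]]))
cv2.imwrite('pics/w7.png',cv2.resize(im[0:300,56:456],None,fx=2,fy=2,interpolation=cv2.INTER_CUBIC))
E
cp last_wrist.npz last_s1.npz
```

```text
time: 14.73
tcp_pos: [0.5509, 0.11, 0.1634]
ee_rot: [0.892, 0.453, 0.0, 0.0]
ft_force: [-0.2, 0.6, -0.3]
gripper_width: 0.428
grip_force: 40.7
[[338.1195 141.4938]]
```

View pics/w7.png

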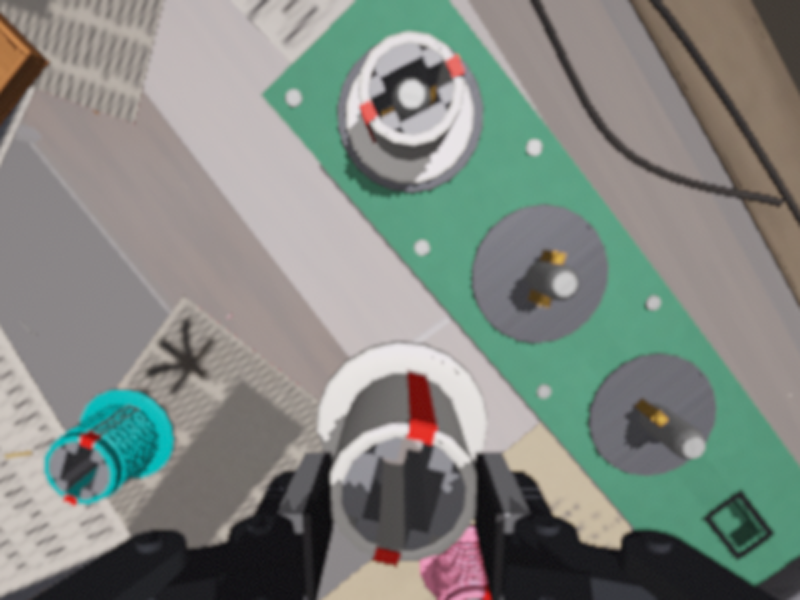

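Run:
```python
from h import *
np.set_printoptions(precision=4,suppress=True)
f=load('s1')
q=lambda pts,z: at(f,[[56+a/2-.25,b/2-.25] for a,b in pts],z)
for n,p,z in [('s1',[(554,257),(542,300)],.068),('held',[(424,433),(387,556)],.206),('s0b',[(456,66),(368,113)],.103)]:
    P=q(p,z); print(n,P.mean(0),np.linalg.norm(P[1]-P[0]),ang(P))
print(q([(564,284)],.089), q([(540,273)],.043),arm.get_obs()['tcp_pos'])
```

```text
s1 [0.6311 0.1045 0.068 ] 0.020276867862803822 41.326938166416426
held [0.5516 0.1092 0.206 ] 0.03538598981071499 38.50859174304165
s0b [0.6226 0.2015 0.103 ] 0.03688890323068013 170.26661554357483
[[0.6323 0.103  0.089 ]] [[0.6331 0.104  0.043 ]] [0.5508 0.11   0.1634]
```

```bash
python3 -m inch '[[40,-3,0,0,0,0.03,-0.3],[81,-7,0,0,0,0.03,-0.3],[81,-7,-20,0,0,0.03,-0.3],[81,-7,-38,0,0,0.03,-0.3],[81,-7,-38,0,0,0.03,-0.3]]' >/dev/null
python3 -m inch '[[0,0,0,0,0,0,-0.3],[0,0,0,0,0,0,-0.3],[0,0,0,0,0,0,-0.3],[0,0,0,0,0,0,-0.3]]'
```

```text
time: 15.53
tcp_pos: [0.6323, 0.1033, 0.1266]
ee_rot: [0.884, 0.467, 0.001, 0.001]
ft_force: [-0.4, -0.6, -0.4]
gripper_width: 0.436
grip_force: 40.7
```

```bash
python3 -m inch '[[0,0,-10,0,0,0,-0.3],[0,0,-20,0,0,0,-0.3],[0,0,-28,0,0,0,-0.3],[0,0,-28,0,0,0,-0.3]]'
python3 -m inch '[[0,0,-10,0,0,0,-0.3],[0,0,-20,0,0,0,-0.3],[0,0,-30,0,0,0,-0.3],[0,0,-40,0,0,0,-0.3],[0,0,-41,0,0,0,-0.3]]'
```

```text
time: 15.87
tcp_pos: [0.6306, 0.1026, 0.0943]
ee_rot: [0.884, 0.467, -0.002, -0.0]
ft_force: [1.1, 0.3, -1.6]
gripper_width: 0.429
grip_force: 40.6
time: 16.28
tcp_pos: [0.633, 0.1056, 0.0578]
ee_rot: [0.884, 0.468, 0.002, -0.0]
ft_force: [-5.9, 3.2, 22.5]
gripper_width: 0.436
grip_force: 60.4
```

```bash
python3 -m inch '[[0,0,0,0,0,0,0.25],[0,0,0,0,0,0,0.4],[0,0,0,0,0,0,0.4]]'
python3 -m inch '[[0,0,40,0,0,0,0.4],[0,0,80,0,0,0,0.4],[0,0,120,0,0,0,0.4],[0,0,150,0,0,0,0.4],[0,0,150,0,0,0,0.4]]'
python3 -m inch '[[-233,-433,0,0,0,0,0.4],[-233,-433,0,0,0,0,0.4],[-233,-433,0,0,0,0,0.4],[-233,-433,0,0,0,0,0.4],[-233,-433,0,0,0,0,0.4]]' >/dev/null
python3 -m inch '[[-133,-248,0,0,0,0,0.4],[-133,-248,0,0,0,0,0.4],[-133,-248,0,0,0,0,0.4],[-133,-248,0,0,0,0,0.4],[-133,-248,0,0,0,0,0.4]]' >/dev/null
python3 -m inch '[[-32,-60,-15,0,0,0,0.4],[-32,-60,-15,0,0,0,0.4],[-32,-60,-15,0,0,0,0.4],[-32,-60,-15,0,0,0,0.4]]'
python3 - <<'E'
from h import *
f=grab('wrist'); im=f['color'][:,:,::-1]
print(proj(f,[[.4334,-.2707,.074]]),arm.get_obs()['tcp_pos'])
save(f,'w8.png',1.56)
t=viewer.grab_frame('top'); np.savez('last_top2.npz',**t)
E
cp last_wrist.npz last_pk.npz
```

```text
time: 16.53
tcp_pos: [0.6316, 0.1029, 0.0553]
ee_rot: [0.884, 0.467, -0.0, -0.0]
ft_force: [-0.3, -0.4, 0.3]
gripper_width: 0.703
grip_force: 0.0
time: 16.95
tcp_pos: [0.6347, 0.104, 0.213]
ee_rot: [0.884, 0.467, 0.004, 0.002]
ft_force: [-0.1, -0.6, -0.7]
gripper_width: 0.701
grip_force: 0.0
time: 18.12
tcp_pos: [0.4011, -0.3252, 0.1899]
ee_rot: [0.885, 0.465, -0.0, -0.001]
ft_force: [0.6, 0.7, 0.9]
gripper_width: 0.697
grip_force: 0.0
[[252.48246129 116.24483634]] [ 0.40237393 -0.32379879  0.19035276]
```

View pics/w8.png

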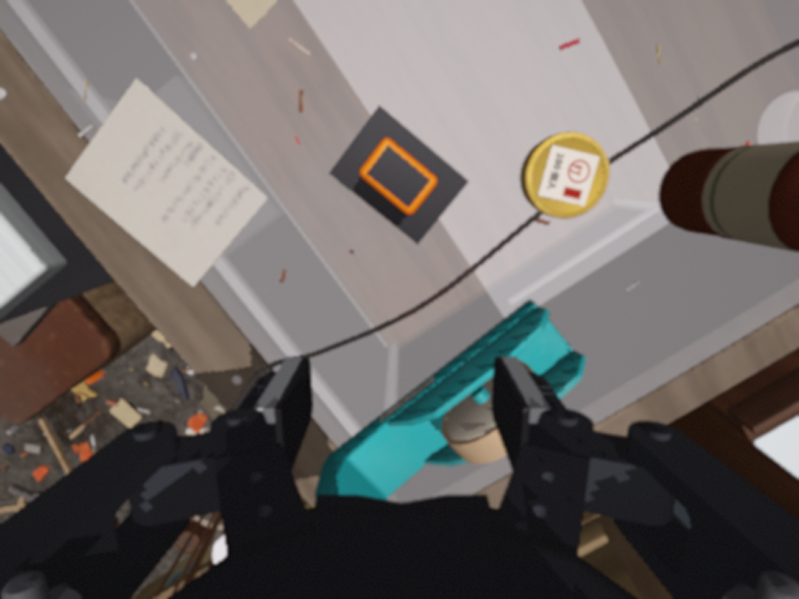

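Pack top corners are at (359,173), (385,137), (438,181) and (411,215). The tin at (567,174) is clear of it.

Run:
```python
from h import *
np.set_printoptions(precision=4,suppress=True)
f=load('pk');s=1.56
P=at(f,np.array([(359,173),(385,137),(438,181),(411,215)])/s,.074)
print(P.mean(0),np.linalg.norm(P-np.roll(P,-1,0),axis=1),ang(P[:2]),ang(P[1:3]),ang(P[2:]),ang(P[[3,0]]))
C=at(f,np.array([(329,173),(379,106),(468,181),(418,243)])/s,.024)
print('charger',C.mean(0),ang(C[:2]),ang(C[1:3]),ang(C[2:]),ang(C[[3,0]]))
```

```text
[ 0.4373 -0.2701  0.074 ] [0.027  0.0422 0.027  0.0417] 17.91752698718859 106.94565927009877 16.887310681936896 106.9143425487312
charger [ 0.4373 -0.27    0.024 ] 16.479774419733136 106.88268988411143 17.00303410741259 107.32673147372985
```

```bash
python3 -m inch '[[35,54,-20,0,0,0.6,0.4],[35,54,-40,0,0,0.6,0.4],[35,54,-60,0,0,0.6,0.4],[35,54,-80,0,0,0.6,0.4],[35,54,-80,0,0,0.6,0.4]]' >/dev/null
python3 -m inch '[[0,0,0,0,0,0.3,0.4],[0,0,0,0,0,0.3,0.4],[0,0,0,0,0,0.3,0.4],[0,0,0,0,0,0.3,0.4],[0,0,0,0,0,0.3,0.4]]'
```

```text
time: 19.05
tcp_pos: [0.4384, -0.2688, 0.1112]
ee_rot: [0.593, 0.805, 0.0, 0.0]
ft_force: [0.1, -0.1, 0.8]
gripper_width: 0.696
grip_force: 0.0
```

```bash
python3 -m inch '[[-1,-1,-30,0,0,0,0.4],[-1,-1,-55,0,0,0,0.4],[-1,-1,-71,0,0,0,0.4],[-1,-1,-71,0,0,0,0.4],[-1,-1,-71,0,0,0,0.4]]'
python3 -m inch '[[0,0,0,0,0,0,-0.6],[0,0,0,0,0,0,-0.6],[0,0,0,0,0,0,-0.6],[0,0,0,0,0,0,-0.6],[0,0,0,0,0,0,-0.6]]' 60
python3 -m inch '[[0,0,15,0,0,0,-0.6],[0,0,40,0,0,0,-0.6],[0,0,80,0,0,0,-0.6],[0,0,110,0,0,0,-0.6],[0,0,110,0,0,0,-0.6]]'
python3 -m inch '[[147,130,0,0,0,-0.206,-0.6],[147,130,0,0,0,-0.206,-0.6],[147,130,0,0,0,-0.206,-0.6],[147,130,0,0,0,-0.206,-0.6],[147,130,0,0,0,-0.206,-0.6]]' >/dev/null
python3 -m inch '[[0,0,0,0,0,0,-0.6],[0,0,0,0,0,0,-0.6],[0,0,0,0,0,0,-0.6],[0,0,0,0,0,0,-0.6]]'
python3 - <<'E'
from h import *
f=grab('wrist')
print(proj(f,[[.6498,-.0862,.04]]),arm.get_obs()['tcp_pos'])
save(f,'w9.png',1.56)
E
```

```text
time: 19.47
tcp_pos: [0.4366, -0.2701, 0.0398]
ee_rot: [0.593, 0.805, 0.0, -0.001]
ft_force: [-0.3, -0.1, 0.1]
gripper_width: 0.7
grip_force: 0.0
time: 19.88
tcp_pos: [0.437, -0.2712, 0.0406]
ee_rot: [0.593, 0.805, -0.0, 0.0]
ft_force: [0.9, 0.2, 0.4]
gripper_width: 0.199
grip_force: 0.0
time: 20.3
tcp_pos: [0.4398, -0.2725, 0.1567]
ee_rot: [0.593, 0.805, 0.0, 0.005]
ft_force: [1.7, -1.6, -1.1]
gripper_width: 0.197
grip_force: 0.0
time: 21.05
tcp_pos: [0.5829, -0.1424, 0.15]
ee_rot: [0.673, 0.739, -0.0, 0.0]
ft_force: [-0.6, -0.2, 0.3]
gripper_width: 0.2
grip_force: 0.0
[[330.75629575 130.30879114]] [ 0.58290806 -0.14251566  0.15005789]
```

View pics/w9.png

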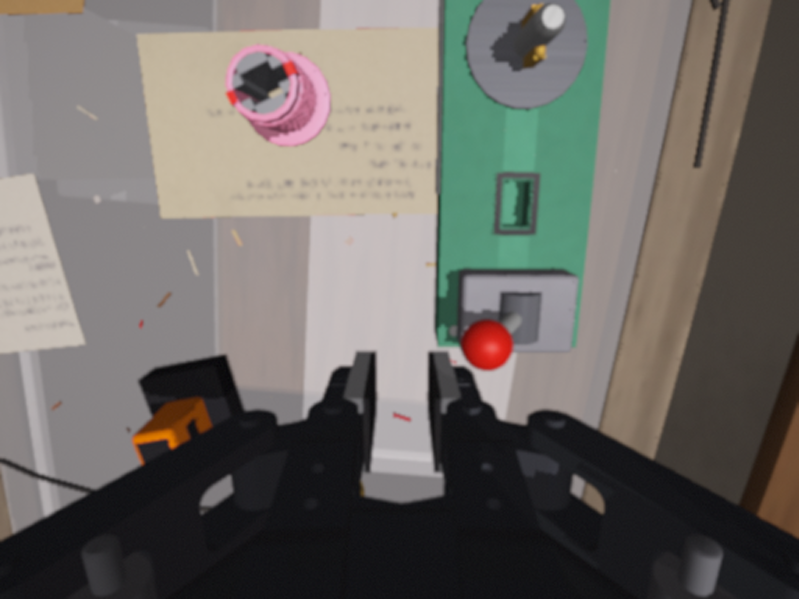

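The socket is at (517,203) and the lever ball at (487,345). The fingers are empty and the pack is still in its charger at (175,430), so the grasp missed. I'll check numerically where the pack is.

```bash
cp last_wrist.npz last_w9.npz
python3 - <<'E'
from h import *
np.set_printoptions(precision=4,suppress=True)
def org(f,c,r=45):
    hsv=cv2.cvtColor(f['color'],cv2.COLOR_RGB2HSV); m=cv2.inRange(hsv,(7,140,110),(20,255,255))
    k=np.zeros_like(m); u,v=map(int,c); k[max(v-r,0):v+r,max(u-r,0):u+r]=1; m=m*k
    v,u=np.nonzero(m); return m,(u.mean(),v.mean(),u.min(),u.max(),v.min(),v.max(),len(u))
def box(f,x,y,z0,yaw=np.radians(17)):
    c,s=np.cos(yaw),np.sin(yaw)
    P=[[x+c*a-s*b,y+s*a+c*b,z] for a in(-.015,.015) for b in(-.022,.022) for z in(z0,z0+.05)]
    q=proj(f,P); return q[:,0].min(),q[:,0].max(),q[:,1].min(),q[:,1].max()
new=viewer.grab_frame('top'); np.savez('last_top3.npz',**new)
sc=viewer.grab_frame('scene'); np.savez('last_scene3.npz',**sc)
for n,f in dict(top0=load('top'),top2=load('top2'),top3=new,sc0=load('scene'),sc3=sc,pack=load('pack'),pk=load('pk'),w9=load('w9')).items():
    c=proj(f,[[.437,-.27,.05]])[0]; print(n,np.array(org(f,c)[1]),'pred',np.array(box(f,.437,-.27,.024)))
E
```

```text
top0 [346.9595 216.7973 340.     354.     211.     222.      74.    ] pred [337.2748 355.1407 210.4072 223.9476]
top2 [347.3194 216.0139 340.     360.     196.     222.      72.    ] pred [337.2748 355.1407 210.4072 223.9476]
top3 [363.     187.1667 362.     364.     182.     197.       6.    ] pred [337.2748 355.1407 210.4072 223.9476]
sc0 [322.3023 156.6977 318.     327.     151.     160.      43.    ] pred [315.7829 327.1469 150.2793 169.4603]
sc3 [322.2955 156.5682 318.     327.     151.     160.      44.    ] pred [315.7829 327.1469 150.2793 169.4603]
pack [274.5702 167.2105 257.     293.     152.     183.     456.    ] pred [256.0722 294.0702 149.1577 184.2394]
pk [255.0776 112.6515 230.     280.      88.     137.     683.    ] pred [227.8609 282.2683  86.1003 139.7785]
w9 [110.1078 275.9202  85.     134.     258.     297.     501.    ] pred [ 80.928  141.4825 252.3075 316.8458]
```

Run:
```python
from h import *
np.set_printoptions(precision=4,suppress=True)
C=[];D=[]
for n in('pack','pk','w9'):
    f=load(n); c=proj(f,[[.437,-.27,.05]])[0].astype(int); r=40
    x0,y0=max(c[0]-r,0),max(c[1]-r,0)
    im=cv2.resize(f['color'][y0:y0+2*r,x0:x0+2*r],None,fx=8,fy=8,interpolation=cv2.INTER_CUBIC)
    hsv=cv2.cvtColor(im,cv2.COLOR_RGB2HSV); m=cv2.inRange(hsv,(5,120,90),(22,255,255))
    cs,h=cv2.findContours(m,cv2.RETR_CCOMP,cv2.CHAIN_APPROX_NONE)
    for i,k in enumerate(cs):
        if cv2.contourArea(k)>2000:
            M=cv2.moments(k); u=np.array([M['m10']/M['m00'],M['m01']/M['m00']])/8-.44+[x0,y0]
            rc=cv2.minAreaRect(k); print(n,'child' if h[0][i][3]>=0 else 'outer',u,rc[1],rc[2],at(f,[u],.074),at(f,[u],.06))
            if h[0][i][3]>=0 : o,d=ray(f,[u]); C.append(o);D.append(d[0]/np.linalg.norm(d))
A=sum(np.eye(3)-np.outer(d,d) for d in D); b=sum((np.eye(3)-np.outer(d,d))@o for o,d in zip(C,D)); print(np.linalg.solve(A,b))
for f in ('sc','w9'): pass
w=load('w9')['color'][:,:,::-1][240:320,70:150]; p=load('pk')['color'][:,:,::-1][75:155,215:295]
cv2.imwrite('pics/pk2.png',cv2.resize(np.hstack([w,p]),None,fx=5,fy=5,interpolation=cv2.INTER_CUBIC))
```

```text
pack outer [274.548  167.7053] (219.92344665527344, 278.4010009765625) 75.01836395263672 [[ 0.4389 -0.2691  0.074 ]] [[ 0.4364 -0.27    0.06  ]]
pack child [274.7383 169.0197] (116.330810546875, 189.7197265625) 73.2497329711914 [[ 0.4371 -0.2694  0.074 ]] [[ 0.4346 -0.2703  0.06  ]]
pk outer [254.9348 112.6567] (374.8632507324219, 257.6076354980469) 39.51384353637695 [[ 0.4373 -0.2693  0.074 ]] [[ 0.4372 -0.2691  0.06  ]]
pk child [254.8609 112.5795] (273.3861389160156, 174.09207153320312) 39.09385681152344 [[ 0.4373 -0.2692  0.074 ]] [[ 0.4372 -0.269   0.06  ]]
w9 outer [109.4932 274.0857] (199.03025817871094, 430.89813232421875) 62.470924377441406 [[ 0.4458 -0.243   0.074 ]] [[ 0.4385 -0.2522  0.06  ]]
[ 0.4373 -0.2693  0.0752]
```

```bash
python3 -m inch '[[-146,-130,30,0,0,0.206,0.4],[-146,-130,30,0,0,0.206,0.4],[-146,-130,30,0,0,0.206,0.4],[-146,-130,30,0,0,0.206,0.4],[-146,-130,30,0,0,0.206,0.4]]' >/dev/null
python3 -m inch '[[0,-50,0,0,0,0,0.4],[0,-50,0,0,0,0,0.4],[0,-50,0,0,0,0,0.4],[0,-50,0,0,0,0,0.4]]'
python3 - <<'E'
from h import *
f=grab('wrist'); c=proj(f,[[.437,-.27,.05]])[0].astype(int); print(c, arm.get_obs()['tcp_pos'])
R=lambda im,r,c:cv2.resize(im[max(c[1]-r,0):max(c[1]-r,0)+2*r,max(c[0]-r,0):max(c[0]-r,0)+2*r,::-1],(399,399),interpolation=cv2.INTER_CUBIC)
g=viewer.grab_frame('scene'); d=proj(g,[[.437,-.27,.05]])[0].astype(int)
cv2.imwrite('pics/m2.png',np.hstack([R(f['color'],60,c),R(g['color'],28,d)]))
E
```

```text
time: 21.95
tcp_pos: [0.4372, -0.3216, 0.18]
ee_rot: [0.594, 0.804, 0.0, -0.0]
ft_force: [0.5, 0.8, -0.5]
gripper_width: 0.699
grip_force: 0.0
[271 129] [ 0.43769454 -0.32043832  0.17996177]
```

View pics/m2.png

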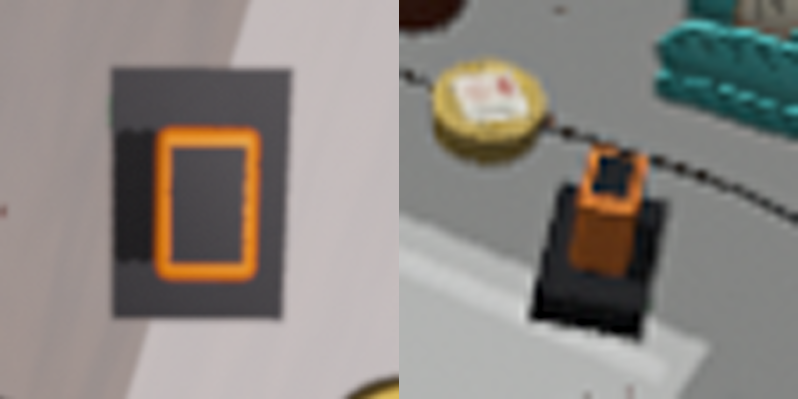

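The pack stands upright and undisturbed in its charger, centred as measured. I'll retry a little lower and watch the closing.

```bash
python3 -m inch '[[0,51,-30,0,0,0,0.4],[0,51,-70,0,0,0,0.4],[0,51,-80,0,0,0,0.4],[0,51,-80,0,0,0,0.4],[0,51,-80,0,0,0,0.4]]' >/dev/null
python3 -m inch '[[0,0,-30,0,0,0,0.4],[0,0,-60,0,0,0,0.4],[0,0,-66,0,0,0,0.4],[0,0,-66,0,0,0,0.4],[0,0,-66,0,0,0,0.4]]'
for i in 1 2; do python3 -m inch '[[0,0,0,0,0,0,-0.4],[0,0,0,0,0,0,-0.4],[0,0,0,0,0,0,-0.4]]' 60; done
python3 -m inch '[[0,0,0,0,0,0,-0.9],[0,0,0,0,0,0,-0.9],[0,0,0,0,0,0,-0.9],[0,0,0,0,0,0,-0.9]]' 60
python3 - <<'E'
from h import *
f=grab('wrist'); print(proj(f,[[.437,-.27,.074]]))
E
```

```text
time: 22.88
tcp_pos: [0.4388, -0.2706, 0.0359]
ee_rot: [0.593, 0.805, 0.0, 0.001]
ft_force: [0.1, -0.5, 0.5]
gripper_width: 0.701
grip_force: 0.0
time: 23.13
tcp_pos: [0.4387, -0.2708, 0.0359]
ee_rot: [0.593, 0.805, -0.0, 0.001]
ft_force: [-2.7, 1.6, 10.8]
gripper_width: 0.322
grip_force: 58.4
time: 23.38
tcp_pos: [0.4387, -0.2708, 0.036]
ee_rot: [0.593, 0.805, -0.0, 0.001]
ft_force: [-2.9, 0.8, 8.7]
gripper_width: 0.321
grip_force: 58.5
time: 23.72
tcp_pos: [0.4386, -0.2708, 0.036]
ee_rot: [0.593, 0.805, -0.0, 0.001]
ft_force: [-2.4, 0.2, 9.5]
gripper_width: 0.322
grip_force: 58.5
[[253.99481202 240.91181162]]
```

Gripped this time. Lift and carry to the socket.

```bash
python3 -m inch '[[0,0,10,0,0,0,-0.9],[0,0,25,0,0,0,-0.9],[0,0,50,0,0,0,-0.9],[0,0,90,0,0,0,-0.9],[0,0,110,0,0,0,-0.9]]'
python3 -m inch '[[0,0,0,0,0,-0.206,-0.9],[0,0,0,0,0,-0.206,-0.9],[0,0,0,0,0,-0.206,-0.9]]'
python3 - <<'E'
from h import *
f=grab('wrist'); o=arm.get_obs(); print(o['tcp_pos'],o['grip_force'])
im=f['color']; hsv=cv2.cvtColor(im,cv2.COLOR_RGB2HSV); m=cv2.inRange(hsv,(5,120,80),(22,255,255))
n,l,st,ce=cv2.connectedComponentsWithStats(m)
for s,c in zip(st[1:],ce[1:]):
    if s[4]>60: print(s,c)
t=o['tcp_pos']; print(proj(f,[[t[0],t[1],t[2]+.036]]))
E
```

```text
time: 24.18
tcp_pos: [0.4389, -0.2702, 0.1487]
ee_rot: [0.593, 0.805, 0.0, 0.002]
ft_force: [0.6, -1.0, -0.5]
gripper_width: 0.323
grip_force: 59.5
time: 24.43
tcp_pos: [0.4379, -0.2701, 0.1455]
ee_rot: [0.674, 0.739, 0.0, 0.001]
ft_force: [0.6, 0.1, -1.2]
gripper_width: 0.317
grip_force: 59.5
[ 0.43772521 -0.26989909  0.14489434] 59.482948053628206
[  0  53  11  45 406] [ 4.14285714 75.72413793]
[ 26 165  18  11 144] [ 33.73611111 169.70833333]
[ 230  180   58   96 2631] [257.04713037 216.32459141]
[314 216  55  55 956] [340.43828452 239.2416318 ]
[[256.06136904 240.76574148]]
```

```bash
cat >> h.py <<'E'
def held():
    f=grab('wrist'); t=arm.get_obs()['tcp_pos']; z=t[2]+.038
    c=proj(f,[[t[0],t[1],z]])[0].astype(int); x0,y0=c-45
    im=cv2.resize(f['color'][y0:y0+90,x0:x0+90],None,fx=8,fy=8,interpolation=cv2.INTER_CUBIC)
    m=cv2.inRange(cv2.cvtColor(im,cv2.COLOR_RGB2HSV),(5,120,80),(22,255,255))
    cs,h=cv2.findContours(m,cv2.RETR_CCOMP,cv2.CHAIN_APPROX_NONE)
    for i,k in enumerate(cs):
        if h[0][i][3]>=0 and cv2.contourArea(k)>3000:
            b=cv2.boxPoints(cv2.minAreaRect(k))/8-.44+[x0,y0]; P=at(f,b,z); d=np.linalg.norm(P-np.roll(P,-1,0),axis=1)
            print('held centre',P.mean(0)-t,'sides',d,'angles',ang(P[:2]),ang(P[1:3]),'tcp',t)
    return f
E
python3 - <<'E'
from h import *
np.set_printoptions(precision=4,suppress=True)
held()
E
```

```text
held centre [0.0006 0.0008 0.038 ] sides [0.0334 0.0215 0.0334 0.0228] angles 94.40591535394623 5.5211040299024425 tcp [ 0.4377 -0.2698  0.1446]
```

```bash
python3 -m inch '[[60,183,25,0,0,0,-0.9],[60,183,25,0,0,0,-0.9],[60,183,25,0,0,0,-0.9],[60,183,25,0,0,0,-0.9],[60,183,25,0,0,0,-0.9]]' >/dev/null
python3 -m inch '[[151,0,0,0,0,0,-0.9],[151,0,0,0,0,0,-0.9],[151,0,0,0,0,0,-0.9],[151,0,0,0,0,0,-0.9],[151,0,0,0,0,0,-0.9]]' >/dev/null
python3 -m inch '[[0,0,-30,0,0,0,-0.9],[0,0,-60,0,0,0,-0.9],[0,0,-85,0,0,0,-0.9],[0,0,-85,0,0,0,-0.9],[0,0,-85,0,0,0,-0.9]]'
python3 -m inch '[[0,0,0,0,0,0,-0.9],[0,0,0,0,0,0,-0.9],[0,0,0,0,0,0,-0.9],[0,0,0,0,0,0,-0.9]]'
python3 - <<'E'
from h import *
np.set_printoptions(precision=4,suppress=True)
held()
E
```

```text
time: 25.78
tcp_pos: [0.6474, -0.087, 0.0832]
ee_rot: [0.672, 0.74, -0.001, -0.001]
ft_force: [0.0, 0.3, 0.7]
gripper_width: 0.32
grip_force: 59.8
time: 26.12
tcp_pos: [0.6494, -0.087, 0.0855]
ee_rot: [0.673, 0.74, 0.001, 0.001]
ft_force: [-0.5, 0.0, -2.4]
gripper_width: 0.315
grip_force: 59.8
held centre [0.0006 0.0009 0.038 ] sides [0.0213 0.0334 0.0226 0.0334] angles 5.647713592947475 96.79186515831519 tcp [ 0.6492 -0.087   0.0852]
```

```bash
python3 -m inch '[[0,0,-8,0,0,-0.01,-0.9],[0,0,-15,0,0,-0.01,-0.9],[0,0,-20,0,0,-0.01,-0.9],[0,0,-24,0,0,-0.01,-0.9],[0,0,-24,0,0,-0.01,-0.9]]'
python3 -m inch '[[0,0,-4,0,0,0,-0.9],[0,0,-8,0,0,0,-0.9],[0,0,-10,0,0,0,-0.9],[0,0,-11,0,0,0,-0.9],[0,0,-11,0,0,0,-0.9]]'
```

```text
time: 26.58
tcp_pos: [0.6496, -0.087, 0.0619]
ee_rot: [0.676, 0.736, 0.0, 0.001]
ft_force: [-6.0, -0.7, 18.2]
gripper_width: 0.32
grip_force: 62.2
time: 27.0
tcp_pos: [0.6538, -0.0865, 0.0522]
ee_rot: [0.676, 0.737, 0.004, 0.004]
ft_force: [11.0, 0.1, 5.3]
gripper_width: 0.318
grip_force: 66.4
```

```bash
python3 -m inch '[[-2,0,-2,0,0,0,-0.9],[-2,0,-4,0,0,0,-0.9],[-2,0,-4,0,0,0,-0.9],[-2,0,-4,0,0,0,-0.9]]'
python3 - <<'E'
from h import *
np.set_printoptions(precision=4,suppress=True)
held()
E
```

```text
time: 27.33
tcp_pos: [0.6536, -0.0865, 0.0511]
ee_rot: [0.676, 0.737, 0.005, 0.006]
ft_force: [4.2, 0.8, 28.3]
gripper_width: 0.32
grip_force: 69.8
held centre [0.0004 0.0001 0.038 ] sides [0.0213 0.0343 0.0226 0.0342] angles 5.293461403241901 96.66972675069238 tcp [ 0.6536 -0.0865  0.0511]
```

```bash
python3 -m inch '[[0,0,3,0,0,0,-0.9],[0,0,3,0,0,0,0.1],[0,0,3,0,0,0,0.1],[0,0,3,0,0,0,0.1],[0,0,3,0,0,0,0.1]]'
python3 -m inch '[[0,0,30,0,0,0,0.1],[0,0,60,0,0,0,0.1],[0,0,65,0,0,0,-0.4],[0,0,65,0,0,0,-1],[0,0,65,0,0,0,-1]]'
python3 -m inch '[[0,0,0,0,0,0,-1],[0,0,0,0,0,0,-1],[0,0,-10,0,0,0,-1],[0,0,-16,0,0,0,-1],[0,0,-16,0,0,0,-1]]'
python3 -m inch '[[0,0,-4,0,0,0,-1],[0,0,-8,0,0,0,-1],[0,0,-12,0,0,0,-1],[0,0,-14,0,0,0,-1],[0,0,-14,0,0,0,-1]]'
```

```text
time: 27.8
tcp_pos: [0.6458, -0.087, 0.047]
ee_rot: [0.676, 0.736, -0.001, -0.001]
ft_force: [-1.0, -0.5, 0.4]
gripper_width: 0.551
grip_force: 0.0
time: 28.22
tcp_pos: [0.6463, -0.0871, 0.1124]
ee_rot: [0.676, 0.736, -0.0, -0.0]
ft_force: [0.5, 0.6, -0.2]
gripper_width: 0.128
grip_force: 0.0
time: 28.63
tcp_pos: [0.6452, -0.087, 0.0942]
ee_rot: [0.676, 0.737, -0.001, -0.002]
ft_force: [0.0, 0.1, 1.5]
gripper_width: 0.0
grip_force: 0.0
time: 29.05
tcp_pos: [0.6463, -0.087, 0.0824]
ee_rot: [0.676, 0.736, -0.0, -0.0]
ft_force: [-1.4, -0.0, -0.6]
gripper_width: -0.003
grip_force: 0.0
```

```bash
python3 -m inch '[[0,0,40,0,0,0,-1],[0,-40,110,0,0,0,-1],[-20,-80,110,0,0,0,-1],[-20,-80,110,0,0,0,-1],[-20,-80,110,0,0,0,-1]]'
cat > pk.py <<'E'
from h import *
np.set_printoptions(precision=4,suppress=True)
f=grab('wrist'); c=proj(f,[[.65,-.086,.09]])[0].astype(int); x0,y0=np.maximum(c-45,0)
im=cv2.resize(f['color'][y0:y0+90,x0:x0+90],None,fx=8,fy=8,interpolation=cv2.INTER_CUBIC)
m=cv2.inRange(cv2.cvtColor(im,cv2.COLOR_RGB2HSV),(5,120,80),(22,255,255)); print(c,m.sum()/255/64)
cs,h=cv2.findContours(m,cv2.RETR_CCOMP,cv2.CHAIN_APPROX_NONE)
for i,k in enumerate(cs):
    if cv2.contourArea(k)>2000:
        b=cv2.boxPoints(cv2.minAreaRect(k))/8-.44+[x0,y0]; P=at(f,b,.09); d=np.linalg.norm(P-np.roll(P,-1,0),axis=1)
        print('child' if h[0][i][3]>=0 else 'outer',P.mean(0),d,ang(P[:2]),ang(P[1:3]))
print(ray(f,[c])[0])
E
python3 pk.py
```

```text
time: 29.47
tcp_pos: [0.6266, -0.1749, 0.197]
ee_rot: [0.679, 0.734, -0.0, 0.003]
ft_force: [0.5, -0.9, 0.1]
gripper_width: 0.003
grip_force: 0.0
[288  89] 747.859375
outer [ 0.6482 -0.0858  0.09  ] [0.044  0.0302 0.0441 0.0314] 93.85895578320505 3.591174175064704
child [ 0.6493 -0.0852  0.09  ] [0.0332 0.0213 0.0333 0.0219] 94.87651115918324 4.233222616083263
[ 0.6214 -0.109   0.374 ]
```

```bash
python3 -m inch '[[-60,140,40,0,0,0,-1],[-60,140,40,0,0,0,-1],[-60,140,40,0,0,0,-1],[-60,140,40,0,0,0,-1],[-60,140,40,0,0,0,-1]]'
python3 - <<'E'
from h import *
np.set_printoptions(precision=4,suppress=True)
f=grab('wrist'); hsv=cv2.cvtColor(f['color'],cv2.COLOR_RGB2HSV)
m=cv2.inRange(hsv,(0,130,120),(6,255,255))|cv2.inRange(hsv,(172,130,120),(180,255,255))
n,l,st,ce=cv2.connectedComponentsWithStats(m)
for s,c in zip(st[1:],ce[1:]):
    if s[4]>3: print(s[4],c,at(f,[c],.103)[0][:2])
for n,p in dict(s0=[.6236,.2026],s1=[.6325,.103]).items():
    u=proj(f,[[*p,.103]])[0]
    # brightness ring: white rim at r=18mm, z=.103 vs hypothetical z=.129
    for z in(.103,.129):
        a=np.linspace(0,6.28,40); q=proj(f,np.c_[p[0]+.0185*np.cos(a),p[1]+.0185*np.sin(a),a*0+z]).round().astype(int)
        q=q[(q[:,0]>=0)&(q[:,0]<512)&(q[:,1]>=0)&(q[:,1]<384)]
        print(n,u,z,len(q),f['color'][q[:,1],q[:,0]].mean(0))
E
```

```text
time: 29.93
tcp_pos: [0.5654, -0.0175, 0.2354]
ee_rot: [0.672, 0.74, 0.002, 0.0]
ft_force: [1.1, 1.4, 1.0]
gripper_width: -0.002
grip_force: 0.0
22 [348.6818  54.6364] [0.6447 0.1134]
33 [317.8485  76.7273] [0.6171 0.0897]
25 [213.12 170.56] [ 0.5181 -0.0161]
12 [186.9167 182.0833] [ 0.4902 -0.0316]
s0 [341.6514 -49.7124] 0.103 0 [nan nan nan]
s0 [341.6514 -49.7124] 0.129 0 [nan nan nan]
s1 [334.9974  64.3458] 0.103 40 [205.75  198.275 193.875]
s1 [334.9974  64.3458] 0.129 40 [134.9   159.525 148.6  ]<stdin>:14: RuntimeWarning: Mean of empty slice.
  ret = um.true_divide(
```

```bash
python3 -m inch '[[10,-138,0,0,0,0,-1],[10,-138,0,0,0,0,-1],[10,-138,0,0,0,0,-1],[10,-138,0,0,0,0,-1],[10,-138,0,0,0,0,-1]]'
python3 -m inch '[[0,0,-40,0,0,0,-1],[0,0,-80,0,0,0,-1],[0,0,-120,0,0,0,-1],[0,0,-130,0,0,0,-1],[0,0,-130,0,0,0,-1]]'
```

```text
time: 30.4
tcp_pos: [0.5759, -0.1713, 0.2313]
ee_rot: [0.679, 0.734, -0.001, -0.001]
ft_force: [0.2, 0.7, -0.5]
gripper_width: -0.0
grip_force: 0.0
time: 30.82
tcp_pos: [0.5744, -0.164, 0.0996]
ee_rot: [0.676, 0.737, -0.001, -0.003]
ft_force: [-0.5, 0.4, 0.9]
gripper_width: 0.0
grip_force: 0.0
```

Run:
```python
from h import *
np.set_printoptions(precision=4,suppress=True)
for n in('top','w9'):
    f=load(n); hsv=cv2.cvtColor(f['color'],cv2.COLOR_RGB2HSV)
    m=cv2.inRange(hsv,(0,150,120),(6,255,255))|cv2.inRange(hsv,(174,150,120),(180,255,255))
    k,l,st,ce=cv2.connectedComponentsWithStats(m)
    u=proj(f,[[.6275,-.154,.115]])[0]
    for s,c in zip(st[1:],ce[1:]):
        if s[4]>15 and np.hypot(*(c-u))<30: print(n,s[4],c,at(f,[c],.115)[0])
```

```text
top 39 [313.8718 159.1282] [ 0.6277 -0.1526  0.115 ]
w9 731 [312.6648 221.1628] [ 0.6278 -0.1539  0.115 ]
```

```bash
python3 -m inch '[[8,8,2,0,0,0,-1],[16,8,2,0,0,0,-1],[24,8,2,0,0,0,-1],[32,9,2,0,0,0,-1],[40,10,2,0,0,0,-1]]'
python3 -m inch '[[8,1,0,0,0,0,-1],[16,1,0,0,0,0,-1],[24,2,0,0,0,0,-1],[32,3,0,0,0,0,-1],[36,3,0,0,0,0,-1]]'
python3 -m inch '[[4,0,0,0,0,0,-1],[8,1,0,0,0,0,-1],[8,1,0,0,0,0,-1],[8,1,0,0,0,0,-1]]'
```

```text
time: 31.23
tcp_pos: [0.6185, -0.155, 0.1063]
ee_rot: [0.676, 0.736, 0.0, 0.001]
ft_force: [-0.6, 0.9, 0.1]
gripper_width: -0.003
grip_force: 0.0
time: 31.65
tcp_pos: [0.6537, -0.1515, 0.1048]
ee_rot: [0.676, 0.737, 0.0, -0.0]
ft_force: [0.3, -0.1, 0.4]
gripper_width: -0.001
grip_force: 0.0
time: 31.98
tcp_pos: [0.6607, -0.1508, 0.105]
ee_rot: [0.676, 0.737, -0.0, -0.0]
ft_force: [0.0, -0.3, -0.6]
gripper_width: 0.001
grip_force: 0.0
```

```bash
cat > ball.py <<'E'
from h import *
np.set_printoptions(precision=4,suppress=True)
for n in('wrist','top','scene'):
    f=viewer.grab_frame(n); hsv=cv2.cvtColor(f['color'],cv2.COLOR_RGB2HSV)
    m=cv2.inRange(hsv,(0,150,100),(6,255,255))|cv2.inRange(hsv,(174,150,100),(180,255,255))
    k,l,st,ce=cv2.connectedComponentsWithStats(m)
    u=proj(f,[[.6555,-.151,.115]])[0]
    for s,c in zip(st[1:],ce[1:]):
        if s[4]>5 and np.hypot(*(c-u))<90: print(n,s,c,at(f,[c],.115)[0])
E
python3 ball.py
```

```text
wrist [ 182  205   39   39 1172] [200.4744 223.8951] [ 0.6263 -0.154   0.115 ]
top [ 318   86   57  143 4750] [346.0817 156.172 ] [ 0.6386 -0.2631  0.115 ]
top [393 122  10   9  72] [397.6806 126.0694] [ 0.7481 -0.4488  0.115 ]
top [312 157   5   5  20] [313.75 159.35] [ 0.6269 -0.1522  0.115 ]
scene [275  78   7   7  34] [277.5     80.6176] [ 0.7829 -0.5425  0.115 ]
scene [259 144   7   5  22] [261.9091 146.3182] [ 0.6261 -0.1569  0.115 ]
```

The ball hasn't moved (still x≈0.626), so the fingers passed over it. The real fingertips evidently sit higher than the reported TCP. I'll back off and push about 35 mm lower.

```bash
python3 -m inch '[[-40,-5,0,0,0,0,-1],[-80,-8,0,0,0,0,-1],[-90,-8,0,0,0,0,-1],[-90,-8,0,0,0,0,-1],[-90,-8,-10,0,0,0,-1]]' >/dev/null
python3 -m inch '[[0,0,-15,0,0,0,-1],[0,0,-25,0,0,0,-1],[0,0,-25,0,0,0,-1],[0,0,-25,0,0,0,-1]]'
python3 -m inch '[[8,2,0,0,0,0,-1],[16,4,0,0,0,0,-1],[24,4,0,0,0,0,-1],[32,5,0,0,0,0,-1],[36,5,0,0,0,0,-1]]'
python3 -m inch '[[6,1,0,0,0,0,-1],[12,1,0,0,0,0,-1],[18,1,0,0,0,0,-1],[18,1,0,0,0,0,-1]]'
python3 ball.py | grep -v top
```

```text
time: 32.88
tcp_pos: [0.5708, -0.1584, 0.0691]
ee_rot: [0.676, 0.737, -0.0, -0.001]
ft_force: [-0.6, 0.5, 0.2]
gripper_width: 0.003
grip_force: 0.0
time: 33.3
tcp_pos: [0.608, -0.1535, 0.0704]
ee_rot: [0.676, 0.737, 0.0, 0.0]
ft_force: [-2.6, -0.6, 2.3]
gripper_width: -0.001
grip_force: 1.3
time: 33.63
tcp_pos: [0.626, -0.1527, 0.0699]
ee_rot: [0.676, 0.737, 0.0, 0.0]
ft_force: [-0.8, 0.3, -0.6]
gripper_width: 0.001
grip_force: 0.0
wrist [ 291  233   50   39 1352] [315.0555 251.3528] [ 0.6553 -0.1515  0.115 ]
scene [276  78   6   7  23] [278.1739  80.5217] [ 0.7808 -0.5446  0.115 ]
scene [252 140   6   6  26] [254.6154 142.9231] [ 0.6579 -0.1584  0.115 ]
```

Now the ball moves and is at the middle of its travel. I'll keep pushing.

```bash
python3 -m inch '[[6,1,0,0,0,0,-1],[12,1,0,0,0,0,-1],[18,2,0,0,0,0,-1],[24,2,0,0,0,0,-1],[28,3,0,0,0,0,-1]]'
python3 -m inch '[[4,0,0,0,0,0,-1],[8,0,0,0,0,0,-1],[12,1,0,0,0,0,-1],[12,1,0,0,0,0,-1],[12,1,0,0,0,0,-1]]'
python3 ball.py | grep -v top
```

```text
time: 34.2
tcp_pos: [0.6533, -0.15, 0.0697]
ee_rot: [0.676, 0.736, -0.0, -0.0]
ft_force: [-0.7, -1.5, -1.1]
gripper_width: -0.001
grip_force: 0.6
time: 34.62
tcp_pos: [0.6583, -0.1496, 0.0692]
ee_rot: [0.677, 0.736, -0.005, -0.005]
ft_force: [-30.5, 0.7, 17.8]
gripper_width: -0.002
grip_force: 15.6
wrist [ 287  228   46   44 1482] [309.5783 248.3961] [ 0.6851 -0.1465  0.115 ]
scene [275  78   7   7  32] [277.4062  80.6875] [ 0.783  -0.5418  0.115 ]
scene [245 140   4   5  19] [246.5789 142.1053] [ 0.685 -0.147  0.115]
```

The lever is at its stop, with the ball at x≈0.685. Retreat and do a final numeric check.

```bash
python3 -m inch '[[-20,-2,0,0,0,0,-1],[-60,-5,0,0,0,0,-1],[-90,-8,20,0,0,0,-1],[-100,-8,60,0,0,0,-1],[-100,-8,100,0,0,0,-1]]' >/dev/null
python3 -m inch '[[-60,120,100,0,0,-1.2,-1],[-60,120,100,0,0,-1.2,-1],[-60,120,100,0,0,-1.2,-1],[-60,120,100,0,0,-1.2,-1],[-60,120,100,0,0,-1.2,-1]]' >/dev/null
python3 -m inch '[[0,60,0,0,0,-0.6,-1],[0,60,0,0,0,-0.6,-1],[0,60,0,0,0,-0.6,-1],[0,60,0,0,0,-0.6,-1],[0,60,0,0,0,-0.6,-1]]'
python3 ball.py | grep wrist
python3 pk.py
python3 - <<'E'
from h import *
np.set_printoptions(precision=4,suppress=True)
f=load('wrist'); hsv=cv2.cvtColor(f['color'],cv2.COLOR_RGB2HSV)
m=cv2.inRange(hsv,(0,130,120),(6,255,255))|cv2.inRange(hsv,(172,130,120),(180,255,255))
n,l,st,ce=cv2.connectedComponentsWithStats(m)
for s,c in zip(st[1:],ce[1:]):
    if s[4]>3: print(s[4],c,at(f,[c],.103)[0][:2],at(f,[c],.063)[0][:2])
for n,p in dict(s0=[.6236,.2026],s1=[.6325,.103]).items():
    for z in(.103,.129):
        a=np.linspace(0,6.28,40); q=proj(f,np.c_[p[0]+.0185*np.cos(a),p[1]+.0185*np.sin(a),a*0+z]).round().astype(int)
        q=q[(q[:,0]>=0)&(q[:,0]<512)&(q[:,1]>=0)&(q[:,1]<384)]
        if len(q): print(n,z,len(q),f['color'][q[:,1],q[:,0]].mean(0))
E
```

```text
time: 36.02
tcp_pos: [0.5051, 0.024, 0.2705]
ee_rot: [0.977, 0.211, 0.001, 0.0]
ft_force: [0.1, 0.2, 0.0]
gripper_width: 0.002
grip_force: 0.0
wrist [456  80  23  23 408] [466.6422  90.7745] [ 0.6856 -0.1498  0.115 ]
[392  97] 787.4375
outer [ 0.6471 -0.0792  0.09  ] [0.0329 0.0589 0.0336 0.0602] 11.5634308223833 100.06749931783071
child [ 0.6489 -0.0856  0.09  ] [0.0198 0.0311 0.0201 0.0314] 5.5944630727773355 94.52755102821179
[0.5649 0.0506 0.4477]
31 [142.4194  17.7742] [0.6048 0.2053] [0.6095 0.2232]
18 [235.6667  19.2778] [0.6448 0.1132] [0.6541 0.1204]
27 [245.1111  54.4074] [0.617  0.0895] [0.623 0.094]
382 [467.6963  91.801 ] [ 0.6908 -0.1577] [ 0.7054 -0.1819]
208 [ 8.1154 94.5769] [0.4653 0.3234] [0.4538 0.355 ]
4 [22.5 98. ] [0.4686 0.3063] [0.4574 0.336 ]
18 [291.2222 174.3889] [ 0.518  -0.0164] [ 0.5126 -0.0242]
17 [125.5882 190.8824] [0.4136 0.1598] [0.396  0.1724]
13 [292.6154 199.6154] [ 0.4903 -0.0322] [ 0.4816 -0.0418]
8 [130.875 214.875] [0.3864 0.1438] [0.3657 0.1546]
8 [475.875 240.75 ] [ 0.5415 -0.2776] [ 0.5388 -0.3156]
s0 0.103 21 [211.2381 193.5238 192.5238]
s0 0.129 15 [129.7333 139.     134.1333]
s1 0.103 40 [198.475 189.45  186.6  ]
s1 0.129 40 [127.3   156.2   144.625]
```

```bash
python3 -c "
from cell import arm
print(arm.job_done())"
```

```text
the job is handed in; nothing more can be done
None
```

The job is done and handed in: the wound bobbin is in the tray, both white bobbins are home on the left and middle spindles, the pack is fully in the socket, and the lever is over to its stop (the first pack grasp and first lever push missed without contact, and I repeated both).

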